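# Load the pressing block with dried cover boards

### The arm

A 7-joint arm with a two-finger parallel gripper is mounted at the origin on the work surface. World frame = base frame: x ahead of the robot, y to its left, z up, the work surface at z = 0. Lengths are in mm, angles in rad, forces in N, time in s.
With the tool pointing down it reaches from about 400 to 900 mm from the base axis. Payload 5.6 kg.
Tool frame: the origin (TCP) lies midway between the tips of the shut fingers; the grasp point (between the pads) lies bot.tcp_to_grasp behind it (bot.tcp_to_grasp is the distance from the TCP to the grasp point, in mm); z points along the fingers, y is the direction in which the jaws open and shut (so a half turn about z gives the same grasp; the last joint's range is limited). The gripper opens to 92 mm and grips with 3 to 60 N. Pads are 20 mm wide; open, the fingers measure 128 mm over their backs; the gripper's body (75 mm by 189 mm) begins 69 mm behind the grasp point.
Start: joints at [1.088, 0.468, -0.012, 1.603, 0.006, 1.071, -0.056], TCP at [276.704, -588.17, 214.592] pointing down, gripper open.
Joint ranges: [-2.53, 2.53], [-0.31, 2.02], [-1.57, 1.55], [0.28, 2.44], [-1.29, 4.43], [0.15, 1.84], [-2.92, 2.92]. Speed limits (rad/s): [2.57, 2.57, 3.14, 3.14, 3.14, 3.14, 3.14].

### API

Orientations are given as a 3x3 rotation matrix whose columns are the frame's x, y, z axes.
In Python, from rig import bot, hand, eyes, readout gives the robot as it stands. The module is installed in compiled form; this text tells all that it offers. Calls block until the motion is done:
- bot.movep(position, orientation): joint-space move of the TCP to a pose.
- bot.movel(position, attitude=None, feed=150, max_force=None): straight line of the TCP; attitude=None keeps the orientation; feed is the mean speed in mm/s. With max_force (N) it stops when the force on the tool has changed by that much, and returns True; else False.
- bot.set_joints(angles): joint-space move.
- hand.open_jaws() and hand.clamp(grip_force=None): open the fingers fully, or close them until they stop; grip_force is the grip in N (None keeps the last).
- bot.wait(seconds).
- bot.inverse_kinematics(position, orientation): joint angles nearest the present ones, or None.
- eyes.get_image(name): name is "scene" or "top"; returns a dict with "color" (400x640x3 uint8, red, green, blue), "vertical_fov" (degrees; the focal length in pixels is half the picture's height over the tangent of half this angle, whatever the lens; pixels are square), "cx", "cy" (the principal point, pixels), "distortion" ([k1, k2, p1, p2, k3] as OpenCV has them; the pictures are not rectified), "rvec" (rotation vector, rad) and "tvec" (3), from world to camera coordinates, as OpenCV has them. Camera axes: x right, y down, z forward; pixel columns grow to the right and rows downward; lengths in mm; the calibration is good to about 2 mm. A picture is of the moment at which its call begins. There is no depth.
A pose or a line that the arm cannot do raises bot.Unreachable and nothing moves.
- bot.sign_off(): hands the job in, once; it reports no verdict.
Readings, each from a call of its own:
- readout.read_time_s(): time.
- readout.read_joints(): joint angles.
- readout.read_qvel(): joint speeds.
- readout.read_tau(): joint torques, N m.
- readout.read_eef_pos(): TCP position.
- readout.read_eef_rot(): TCP orientation.
- readout.read_wrist_force(): force on the tool from outside, world axes, zero at the start.
- readout.read_ft_torque(): the same for the moment, N m.
- readout.read_finger_gap(): finger opening in mm.
Only numpy, scipy, OpenCV 4.12 (cv2) and the standard library are available. Lean on these libraries where they do the work, as an engineer would, in place of code of your own. Each camera call takes 0.05 s, during which the arm holds its last target.

### The job

Set the dried notebook cover boards to press. First lift the red in-use tag out of its stand and hang it by its hole on the brass peg. Then slide every cover board up out of the slotted drying rack (there may be three, four or five) and stack them flat in one square, centred pile on the white press block, long sides along the block's long side, and last set the steel weight flat and square on top of the pile; let go of everything and do not knock over the dye jar or the cup.

Things in the scene. Friction and masses are not known exactly. Their poses are not given: they have to be found in the camera images.
- rack: fixed wooden drying rack, 292 x 86 mm, side cheeks 32 mm high; five slots along its x axis, 42 mm apart, at x = -74, -32, 10, 52, 94 mm in its frame. Origin: centre of its underside; its x axis points roughly to the robot's left. The slots lean 30 degrees from vertical: going up, they lean towards the rack's -x. Each slot is 9.5 mm wide and 36 mm deep
- board0: tan stiff cover board, 100 x 66 x 6 mm (x, y, z), 45 g. Origin: centre of its underside (z = 0; upper face z = +6 mm). It starts in a rack slot, x axis 60 degrees below horizontal: its -x end is the upper, free end, about 98 mm above the table, and its +z face looks up and towards the rack's +x; y is level, across the rack. The gripper fits across its 66 mm width. May be absent
- board1: dark brown stiff cover board, 100 x 66 x 6 mm (x, y, z), 45 g. Origin: centre of its underside (z = 0; upper face z = +6 mm). It starts in a rack slot, x axis 60 degrees below horizontal: its -x end is the upper, free end, about 98 mm above the table, and its +z face looks up and towards the rack's +x; y is level, across the rack. The gripper fits across its 66 mm width. May be absent
- board2: oxblood red stiff cover board, 100 x 66 x 6 mm (x, y, z), 45 g. Origin: centre of its underside (z = 0; upper face z = +6 mm). It starts in a rack slot, x axis 60 degrees below horizontal: its -x end is the upper, free end, about 98 mm above the table, and its +z face looks up and towards the rack's +x; y is level, across the rack. The gripper fits across its 66 mm width. May be absent
- board3: navy blue stiff cover board, 100 x 66 x 6 mm (x, y, z), 45 g. Origin: centre of its underside (z = 0; upper face z = +6 mm). It starts in a rack slot, x axis 60 degrees below horizontal: its -x end is the upper, free end, about 98 mm above the table, and its +z face looks up and towards the rack's +x; y is level, across the rack. The gripper fits across its 66 mm width. May be absent
- board4: dark green stiff cover board, 100 x 66 x 6 mm (x, y, z), 45 g. Origin: centre of its underside (z = 0; upper face z = +6 mm). It starts in a rack slot, x axis 60 degrees below horizontal: its -x end is the upper, free end, about 98 mm above the table, and its +z face looks up and towards the rack's +x; y is level, across the rack. The gripper fits across its 66 mm width. May be absent
- block: fixed white press block, 100 (x) x 44 (y) mm, 40 mm high in all, on a dark steel foot 130 x 50 x 6 mm. Origin: centre of its underside; its x axis points roughly to the robot's left. The boards are wider than the block and overhang it by 11 mm on each long side
- block_top (a point): centre of the block's top face, 40 mm above the table; axes as the block's
- weight: loose press weight, 0.55 kg: steel plate 100 x 64 x 12 mm (x, y, z) with a dark wooden bar handle on top, 70 (x) x 22 (y) mm, from 12 to 48 mm above its underside. Origin: centre of its underside
- tag: red in-use tag, an upright plate 6 (x) x 44 (y) x 110 (z) mm, 35 g, with a square 22 x 22 mm hole through it along x. Origin: centre of its lower end, which starts in the stand's slot, 8 mm above the table
- tag_hole (a point): centre of the tag's hole, 88 mm above its lower end (22 mm below its upper end)
- tag_stand: fixed wooden stand, 60 x 74 mm, 34 mm high, with a vertical slot 9 mm wide (x), 48 mm long (y) and 26 mm deep for the tag. Origin: centre of its underside
- peg_stand: fixed stand: round steel base of radius 45 mm, wooden post 18 mm square up to 160 mm high, and one brass peg 8 mm thick that sticks out towards the stand's -x and rises 15 degrees towards its free end. Origin: centre of the base's underside; yaw varies
- peg_root (a point): where the peg's axis leaves the post, 140 mm above the table; axes as the peg stand's
- peg_tip (a point): free end of the peg, 56 mm from peg_root along the peg
- dye_jar: bystander: green jar with yellow label, 54 mm wide, 85 mm high. Origin: centre of its underside. Must not be knocked over
- cup: bystander: cream drinks cup with white lid, 72 mm wide, 130 mm high. Origin: centre of its underside. Must not be knocked over
Not all that is in view belongs to the job. What is shaped like the board0 but pink, purple or turquoise is not meant.

How it is judged (in metres and radians):
On the way, in this order (a step that is already met when the one before it is completed fails the run):
1. the tag hangs on the peg, released (x of tag_hole in the frame of peg_root between -0.054 and 0 m and y of tag_hole in the frame of peg_root between -0.012 and 0.012 m and z of tag_hole in the frame of peg_root between -0.022 and 0.018 m and angle between tag's own z axis and vertical below 0.35 rad and linear speed of tag below 0.03 m/s and contact force between tag and the fingers below 0.1 N), for 0.3 s.
2. every board lies in the square pile on the block, released (x of board0 in the frame of block_top between -0.008 and 0.008 m and y of board0 in the frame of block_top between -0.008 and 0.008 m and z of board0 in the frame of block_top between -0.003 and 0.036 m and angle between the x axis of each of board0, board1, board2, board3, board4 and the x axis of block, either way round below 0.14 rad and angle between the z axis of each of board0, board1, board2, board3, board4 and the z axis of block, either way round below 0.06 rad and linear speed of each of board0, board1, board2, board3, board4 below 0.02 m/s and contact force between each of board0, board1, board2, board3, board4 and the fingers below 0.1 N and x of board1 in the frame of block_top between -0.008 and 0.008 m and y of board1 in the frame of block_top between -0.008 and 0.008 m and z of board1 in the frame of block_top between -0.003 and 0.036 m and x of board2 in the frame of block_top between -0.008 and 0.008 m and y of board2 in the frame of block_top between -0.008 and 0.008 m and z of board2 in the frame of block_top between -0.003 and 0.036 m and x of board3 in the frame of block_top between -0.008 and 0.008 m and y of board3 in the frame of block_top between -0.008 and 0.008 m and z of board3 in the frame of block_top between -0.003 and 0.036 m and x of board4 in the frame of block_top between -0.008 and 0.008 m and y of board4 in the frame of block_top between -0.008 and 0.008 m and z of board4 in the frame of block_top between -0.003 and 0.036 m), for 0.3 s.
3. the weight stands on the pile, released (x of weight in the frame of block_top between -0.012 and 0.012 m and y of weight in the frame of block_top between -0.012 and 0.012 m and z of weight in the frame of block_top above 0.009 m and angle between the x axis of weight and the x axis of block, either way round below 0.17 rad and angle between weight's own z axis and vertical below 0.06 rad and linear speed of weight below 0.02 m/s and contact force between weight and the fingers below 0.1 N), for 0.3 s.
At the end, for the whole second after the job is handed in: The tag hangs still on the peg, upright within 20 degrees. Every present board lies flat in the pile on the block, centre within 8 mm along each block axis, long side within 8 degrees. The weight stands flat on the pile, within 12 mm and 10 degrees. All released, at rest (all of step 1 and all of step 2 and all of step 3); the robot touches nothing.
It fails at once if the dye jar is knocked over (angle between dye_jar's own z axis and vertical above 0.6 rad).
It fails at once if the cup is knocked over (angle between cup's own z axis and vertical above 0.6 rad).
Of board0, board1, board2, board3, board4 only 3 to 5 are there at a start; the rules pass over those that are not, and their reading is None.
At some moment in a run one of weight may be knocked a few centimetres aside while the robot is not near it.
It also fails if it takes over 210 s, if anything falls off the work surface, if the arm or the gripper's body presses on something with over 40 N, if the wrist force passes 120 N, or if a joint passes its speed limit or range.

## Working session

There is one attempt and no reset: what is moved stays moved. The work goes in short steps, each a Python script; the robot and the scene stay as the last script left them, time stands still between calls to the robot, and variables do not carry over. Pictures are saved under pics/ and viewed, and the job is handed in when it is done.

```bash
mkdir -p pics; ls
python3 - <<'E'
from rig import bot,hand,eyes,readout
import cv2
for n in("scene","top"):
    d=eyes.get_image(n); cv2.imwrite(f"pics/{n}0.png",d["color"][:,:,::-1])
    print(n,{k:v for k,v in d.items() if k!="color"})
print(bot.tcp_to_grasp,readout.read_time_s(),readout.read_eef_rot(),readout.read_finger_gap())
E
```

```text
pics
scene {'vertical_fov': 49.39951732791408, 'cx': 322.42469550808084, 'cy': 199.09306935910556, 'distortion': array([-0.00425417,  0.        ,  0.        ,  0.        ,  0.        ]), 'rvec': array([ 1.88141326,  1.96564218, -0.55787037]), 'tvec': array([ -94.23141534, -369.61632692, 1604.30538122])}
top {'vertical_fov': 48.09705252659503, 'cx': 321.82352470505947, 'cy': 199.3906442104105, 'distortion': array([-0.01618337,  0.        ,  0.        ,  0.        ,  0.        ]), 'rvec': array([ 2.15249236, -2.14715873,  0.14538461]), 'tvec': array([ 123.00572261,  513.02735893, 1350.65033806])}
18.700000000000003 0.1 [[ 9.04878343e-01  4.25669579e-01 -7.70636759e-04]
 [ 4.25670262e-01 -9.04877306e-01  1.37431445e-03]
 [-1.12327861e-04 -1.57162453e-03 -9.99998759e-01]] 92.40109039035299
```

View pics/scene0.png

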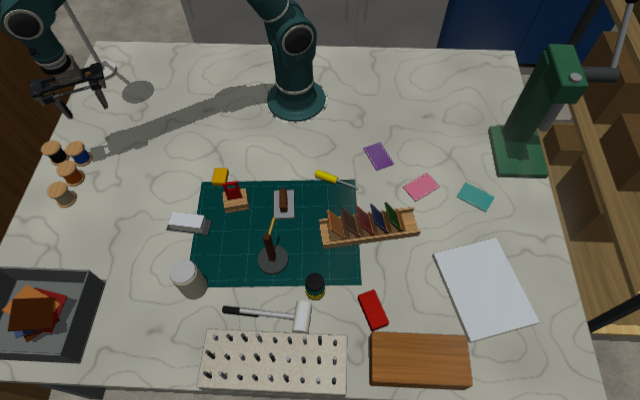

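View pics/top0.png

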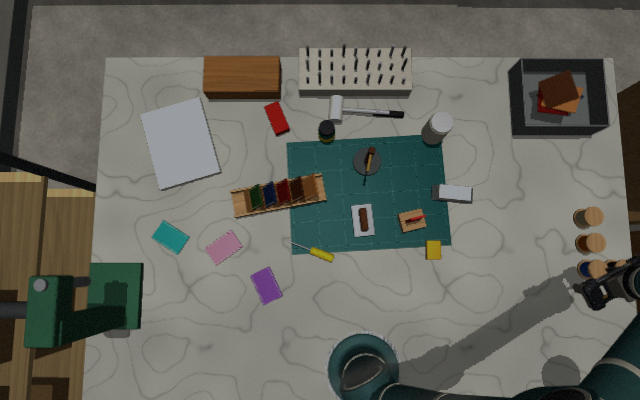

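Run:
```python
import cv2
t=cv2.imread("pics/top0.png");s=cv2.imread("pics/scene0.png")
def c(im,x,y,w,h,k,n): cv2.imwrite(n,cv2.resize(im[y:y+h,x:x+w],None,fx=k,fy=k,interpolation=cv2.INTER_CUBIC))
c(t,335,110,155,150,5,"pics/t_a.png") if 0 else c(t,340,140,150,110,5,"pics/t_a.png")
c(t,225,165,110,60,7,"pics/t_b.png")
c(s,160,160,150,115,5,"pics/s_a.png")
c(s,310,190,115,65,6.5,"pics/s_b.png")
```

```text
(no output)
```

View pics/t_a.png

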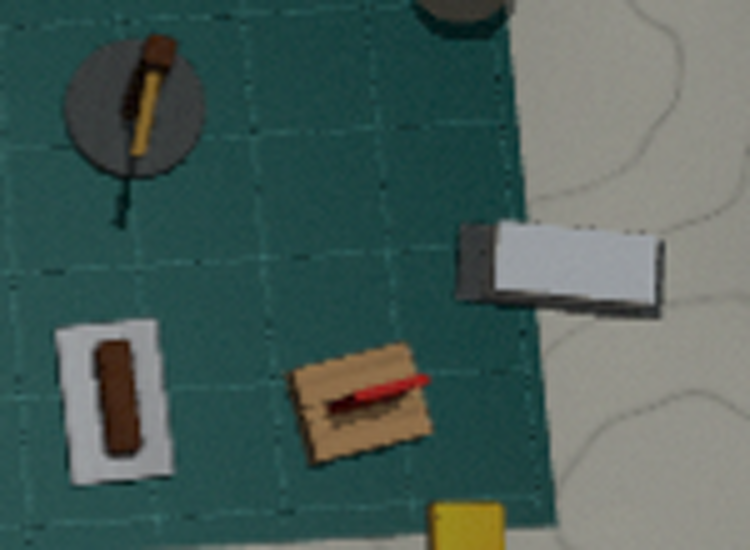

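View pics/t_b.png

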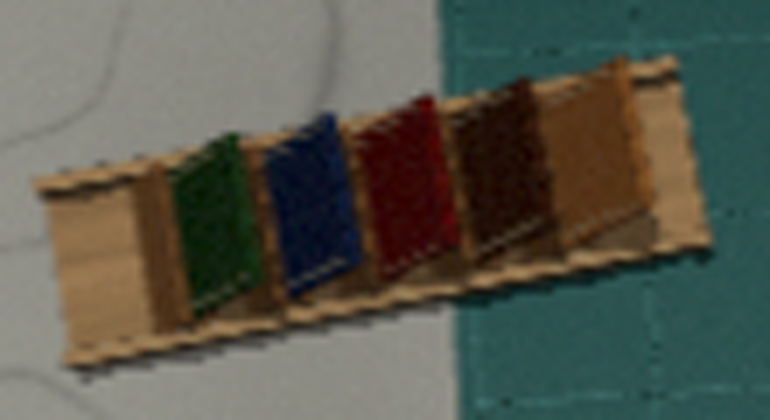

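View pics/s_a.png

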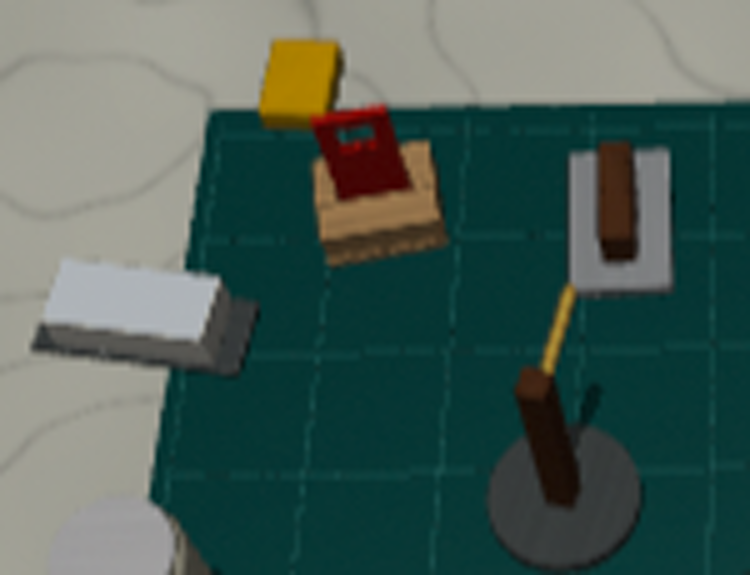

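View pics/s_b.png

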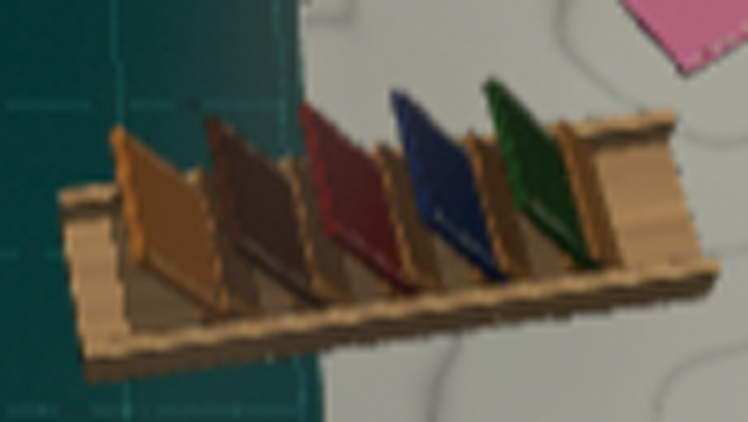

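```bash
cat > h.py <<'E'
import numpy as np,cv2
from scipy.optimize import least_squares
from rig import bot,hand,eyes,readout
CAM={'scene':dict(f=49.39951732791408,c=(322.42469550808084,199.09306935910556),k=-0.00425417,r=[1.88141326,1.96564218,-0.55787037],t=[-94.23141534,-369.61632692,1604.30538122]),
'top':dict(f=48.09705252659503,c=(321.82352470505947,199.3906442104105),k=-0.01618337,r=[2.15249236,-2.14715873,0.14538461],t=[123.00572261,513.02735893,1350.65033806])}
for c in CAM.values():
    F=200/np.tan(np.radians(c['f']/2)); c['K']=np.array([[F,0,c['c'][0]],[0,F,c['c'][1]],[0,0,1]])
def proj(n,P):
    c=CAM[n]; return cv2.projectPoints(np.array(P,float).reshape(-1,1,3),np.array(c['r']),np.array(c['t']),c['K'],np.array([c['k'],0,0,0,0]))[0].reshape(-1,2)
def uncrop(x0,y0,k,p): return np.array([x0,y0])+(np.array(p,float)+.5)/k-.5
def T(q,P):
    P=np.array(P,float); c,s=np.cos(q[2]),np.sin(q[2]); R=np.array([[c,-s,0],[s,c,0],[0,0,1]])
    return P@R.T+[q[0],q[1],0]
def fit(obs,q0):
    """obs: list of (cam, modelpts, pixels)"""
    f=lambda q: np.concatenate([(proj(n,T(q,P))-px).ravel() for n,P,px in obs])
    r=least_squares(f,q0,loss='soft_l1',x_scale=[1,1,.01]); return r.x, f(r.x).reshape(-1,2)
def snap(n,name,box=None,k=1):
    im=eyes.get_image(n)['color'][:,:,::-1]
    if box: x,y,w,h=box; im=im[y:y+h,x:x+w]
    cv2.imwrite(name,cv2.resize(np.ascontiguousarray(im),None,fx=k,fy=k,interpolation=cv2.INTER_CUBIC))
E
cat > fit0.py <<'E'
from h import *
ta=lambda p:uncrop(340,140,5,p); tb=lambda p:uncrop(225,165,7,p); sa=lambda p:uncrop(160,160,5,p); sb=lambda p:uncrop(310,190,6.5,p)
np.set_printoptions(precision=3,suppress=True)
bl=[(50,-22,40),(-50,-22,40),(-50,22,40),(50,22,40)]
o={}
o['block']=fit([('top',bl,ta([(497,221),(664,238),(658,306),(494,293)])),('scene',bl,sa([(205,340),(45,325),(62,260),(220,275)]))],[500,-200,1.57])
rk=[(146,-43,32),(-146,-43,32),(-146,43,32),(146,43,32)]
o['rack']=fit([('top',rk,tb([(35,180),(675,60),(712,240),(68,362)])),('scene',rk,sb([(717,265),(85,355),(62,190),(675,112)]))],[500,200,1.57])
st=[(30,37,34),(30,-37,34),(-30,-37,34),(-30,37,34)]
o['tstand']=fit([('top',st,ta([(290,372),(407,343),(432,435),(312,465)]))],[450,-100,0])
w=[(50,32,12),(50,-32,12),(-50,-32,12),(-50,32,12)]
o['weight']=fit([('top',w,ta([(56,328),(156,319),(173,475),(72,486)]))],[450,0,0])
pg=[(0,0,160),(-54.1-9,0,154.5)]
o['peg']=fit([('top',pg,ta([(160,52),(139,153)])),('scene',pg,sa([(534,382),(571,290)]))],[550,0,0])
if __name__=="__main__":
    for k,(q,r) in o.items(): print(k,q,np.round(r,1).tolist())
    for n,x0,y0,wd,h,k,pic in(('top',340,140,150,110,5,'t_a'),('scene',160,160,150,115,5,'s_a'),('scene',310,190,115,65,6.5,'s_b'),('top',225,165,110,60,7,'t_b')):
        im=cv2.imread(f'pics/{pic}.png')
        def dr(q,P,col,close=True):
            u=((proj(n,T(q,P))-[x0,y0]+.5)*k-.5).astype(int); cv2.polylines(im,[u],close,col,1)
        for nm,P in(('block',bl),('rack',rk),('tstand',st),('weight',w)): dr(o[nm][0],P,(255,255,0))
        dr(o['tstand'][0],[(-3,-22,118),(-3,22,118),(-3,22,8),(-3,-22,8)],(0,255,0));dr(o['tstand'][0],[(3,-22,118),(3,22,118),(3,22,8),(3,-22,8)],(0,255,0))
        dr(o['weight'][0],[(35,11,48),(35,-11,48),(-35,-11,48),(-35,11,48)],(0,255,0))
        dr(o['peg'][0],[(-9,0,140),(-63,0,154.5)],(0,255,0)); dr(o['peg'][0],[(0,0,0),(0,0,160)],(0,255,0))
        a=np.arange(0,6.3,.2);dr(o['peg'][0],np.c_[45*np.cos(a),45*np.sin(a),0*a+8],(0,255,0))
        for sx in(-74,-32,10,52,94):
            # upper edge: 98 above table, slot reference at rack z ?
            dr(o['rack'][0],[(sx-0.577*(z-32),yy,z) for z,yy in((32,-33),(98,-33),(98,33),(32,33))],(0,255,0))
        cv2.imwrite(f'pics/{pic}_ov.png',im)
E
python3 fit0.py
```

```text
block [ 536.8   -288.532    1.496] [[0.5, -0.2], [-0.7, -1.2], [0.1, -0.8], [0.5, -0.6], [0.0, -0.6], [-0.6, -1.0], [0.4, -0.8], [0.9, -0.5]]
rack [528.946 259.746   1.763] [[0.1, -0.7], [0.8, -1.0], [0.7, 0.1], [-0.2, 0.3], [1.0, 0.2], [0.4, -0.1], [-0.2, -0.4], [0.2, -1.1]]
tstand [ 448.542 -152.279    0.237] [[-0.0, -0.3], [-0.3, -0.1], [-0.2, 0.4], [0.5, 0.0]]
weight [451.449  -2.786   0.097] [[-0.2, -0.1], [0.1, -0.2], [0.2, 0.3], [-0.1, 0.1]]
peg [642.144 -19.517  -0.207] [[0.6, -1.3], [0.3, 0.1], [0.3, 0.1], [0.6, -1.0]]
```

View pics/t_a_ov.png

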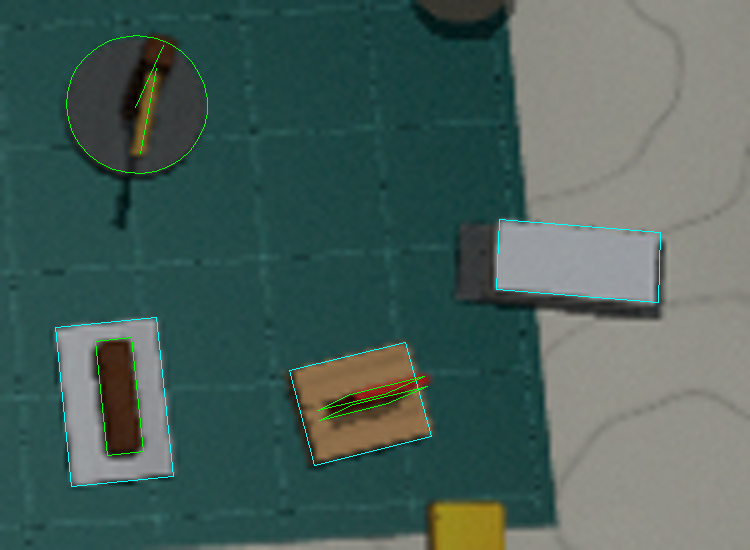

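View pics/s_a_ov.png

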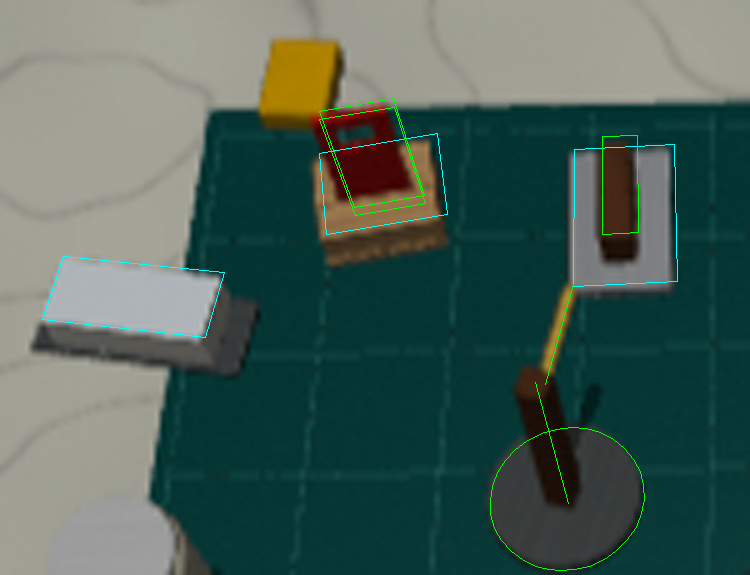

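View pics/s_b_ov.png

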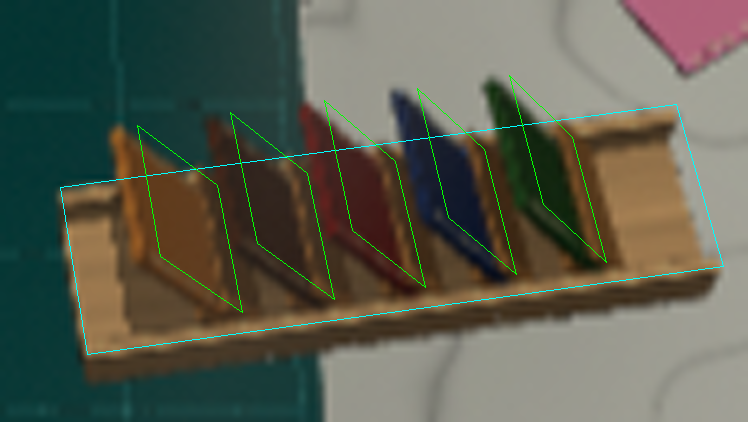

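View pics/t_b_ov.png

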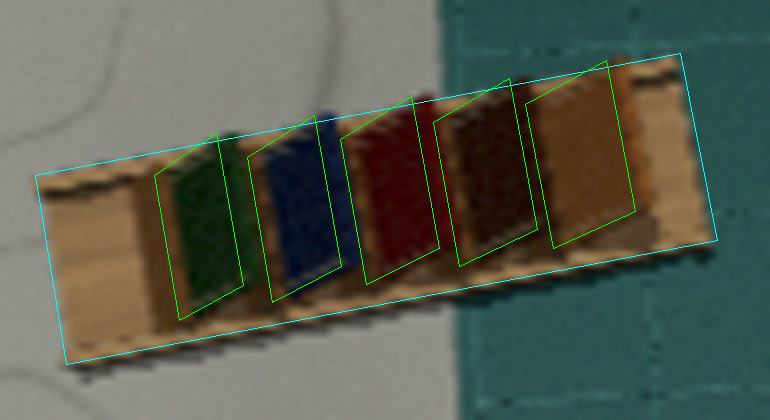

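```bash
cat >> h.py <<'E'
def Rd(th): c,s=np.cos(th),np.sin(th); return np.array([[c,s,0],[s,-c,0],[0,0,-1.]])
G=bot.tcp_to_grasp
def st(m=''): print(m,'t',round(readout.read_time_s(),1),'pos',np.round(readout.read_eef_pos(),1),'gap',round(readout.read_finger_gap(),1),'F',np.round(readout.read_wrist_force(),1))
E
python3 - <<'E'
from h import *
R=Rd(.237); x,y=449.5,-153.5
bot.movep([x,y,200],R); st()
bot.movel([x,y,104-G],feed=120); st()
hand.clamp(20); st()
bot.movel([x,y,104-G+85],feed=80); st()
snap('scene','pics/s1.png',(160,130,150,115),5); snap('top','pics/t1.png',(340,140,150,110),5)
E
```

```text
t 1.8 pos [ 449.6 -154.5  200.1] gap 91.7 F [-0.9  0.1 -0.4]
 t 2.9 pos [ 450.  -153.7   85.9] gap 91.9 F [ 0.8 -0.4  0.3]
 t 3.7 pos [ 449.5 -153.5   85.3] gap 43.9 F [-0.3 -0.5  0.8]
 t 4.9 pos [ 449.1 -153.4  169.8] gap 43.8 F [-0.6  0.4 -1. ]
```

View pics/s1.png

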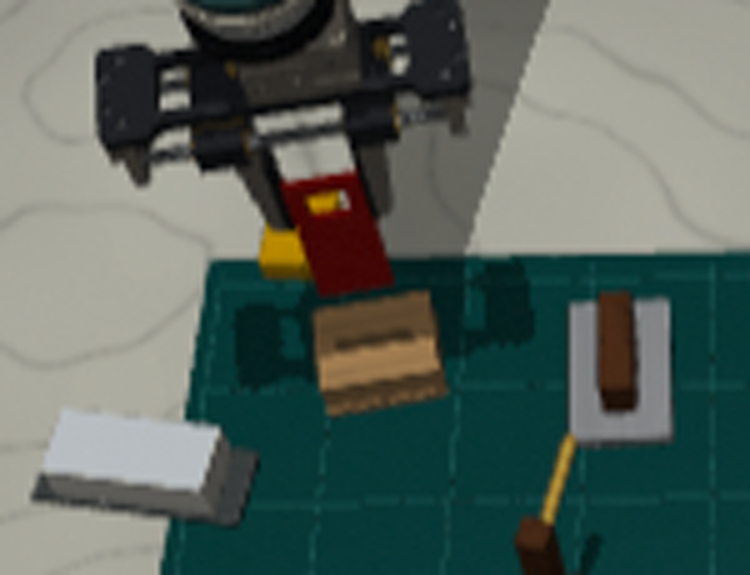

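```bash
cat > pegin.py <<'E'
from h import *
q=[642.1,-19.5,-.207]; R=Rd(-.207)
def at(x,z): p=T(q,[(x-9,0,z)])[0]; return p-[0,0,10.7]
E
python3 - <<'E'
from pegin import *
bot.movep(at(-110,160),R); st()
bot.movel(at(-75,158),feed=100); bot.wait(.3); st()
snap('scene','pics/s2.png',(220,130,100,80),7); snap('top','pics/t2.png',(325,130,100,80),7)
E
```

```text
t 5.8 pos [525.2   3.9 149. ] gap 44.0 F [-0.1  0.3 -0.4]
 t 6.6 pos [559.6  -2.1 147.4] gap 43.5 F [-0.2 -0.5  0.1]
```

View pics/s2.png

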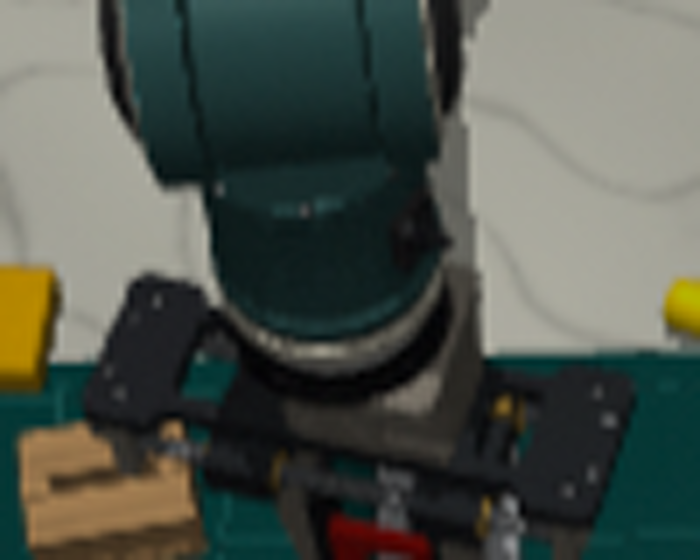

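View pics/t2.png

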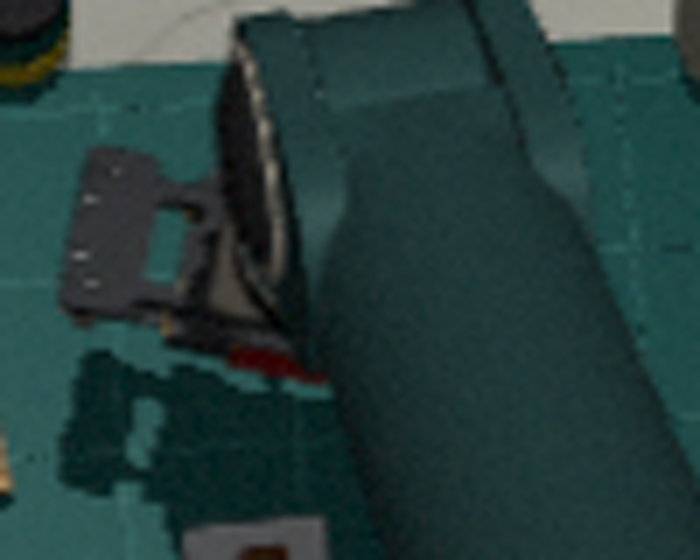

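Run:
```python
from pegin import *
snap('scene','pics/s3.png',(235,185,80,70),8)
print(proj('scene',[T(q,[(-9,0,140)])[0],T(q,[(-63,0,154.5)])[0]]),proj('scene',[np.array(readout.read_eef_pos())+[0,0,10.7]]))
```

```text
[[268.72458509 236.42384669]
 [274.34971963 216.57130768]] [[276.61925366 209.31749448]]
```

View pics/s3.png

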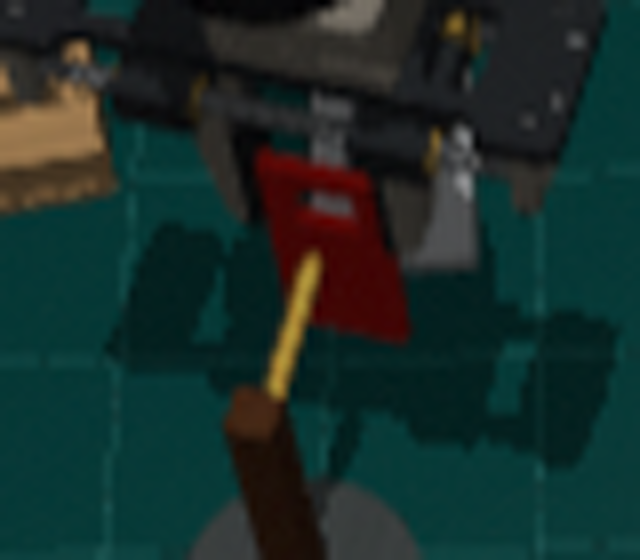

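Run:
```python
from pegin import *
print(bot.movel(at(-50,155.5),feed=50,max_force=6)); st()
print(bot.movel(at(-28,149),feed=50,max_force=6)); st()
print(bot.movel(at(-28,135),feed=25,max_force=3)); st()
snap('scene','pics/s4.png',(235,185,80,70),8)
```

```text
False
 t 7.4 pos [584.2  -7.3 144.5] gap 43.6 F [-0.4  0.5 -0.4]
False
 t 8.0 pos [605.8 -11.8 138. ] gap 43.9 F [ 0.6  0.3 -0.8]
True
 t 8.4 pos [605.9 -11.8 128.8] gap 43.6 F [-0.4  0.1  5. ]
```

View pics/s4.png

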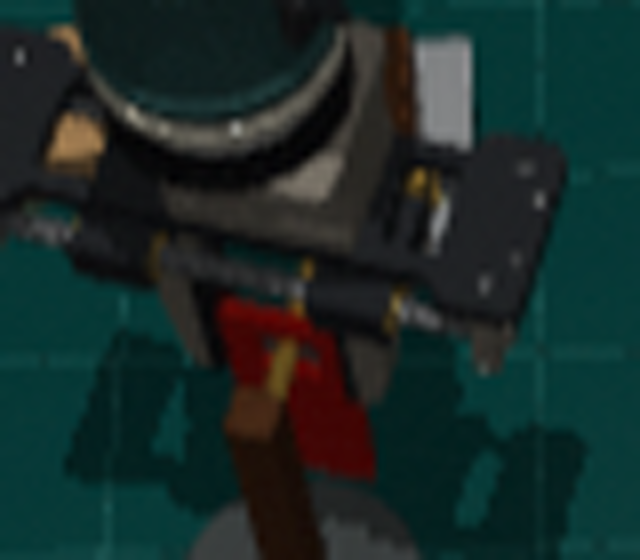

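Run:
```python
from pegin import *
hand.open_jaws(); bot.wait(.3); st()
p=np.array(readout.read_eef_pos()); bot.movel(p+[0,0,150],feed=150); st()
bot.movep([500,120,300],Rd(-.2))
bot.wait(.3)
snap('scene','pics/s5.png',(235,185,80,70),8);snap('top','pics/t5.png',(330,130,100,75),8)
for n,b in(('top',(235,165,50,50)),('top',(275,160,55,50))): snap(n,f'pics/tb{b[0]}.png',b,13)
for b in((320,195,55,50),(365,190,60,50)): snap('scene',f'pics/sb{b[0]}.png',b,13)
st()
```

```text
t 9.6 pos [605.5 -11.9 128.4] gap 92.1 F [-0.3 -0.5 -0.3]
 t 10.8 pos [604.8 -11.9 277.3] gap 92.0 F [ 0.8  0.  -0.2]
 t 12.1 pos [500.1 119.9 299.9] gap 91.8 F [0.3 0.4 0.2]
```

View pics/s5.png

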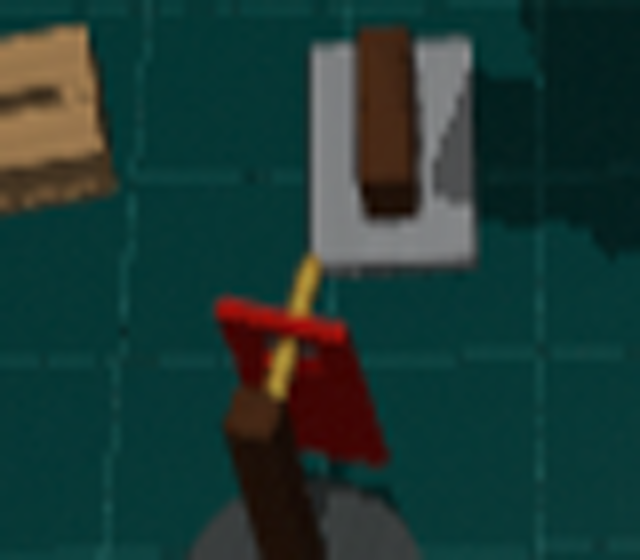

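View pics/tb235.png

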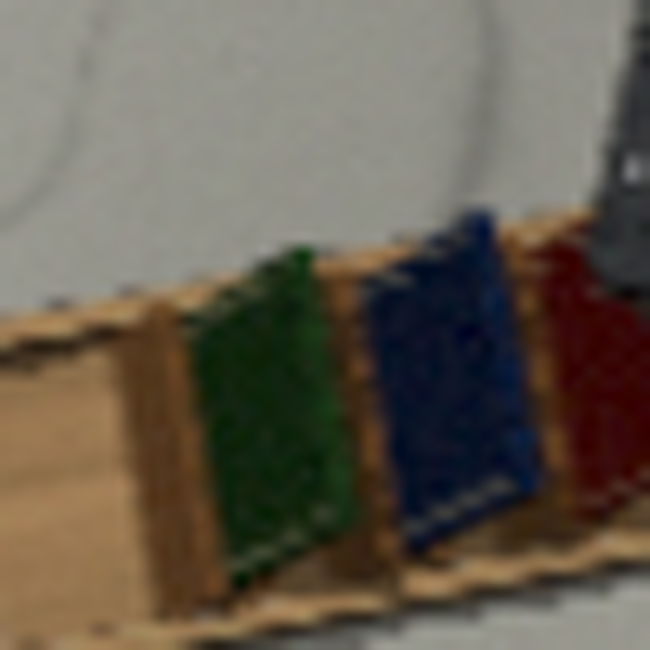

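View pics/tb275.png

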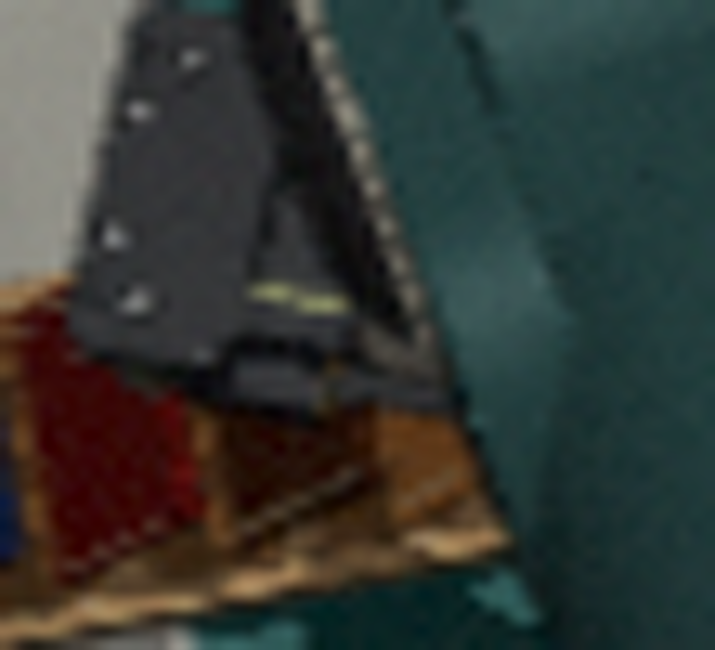

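View pics/sb320.png

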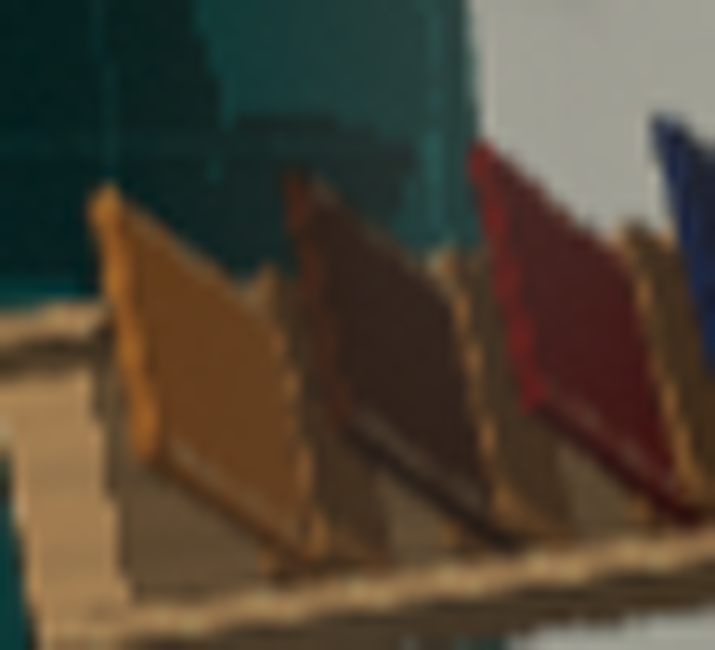

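View pics/sb365.png

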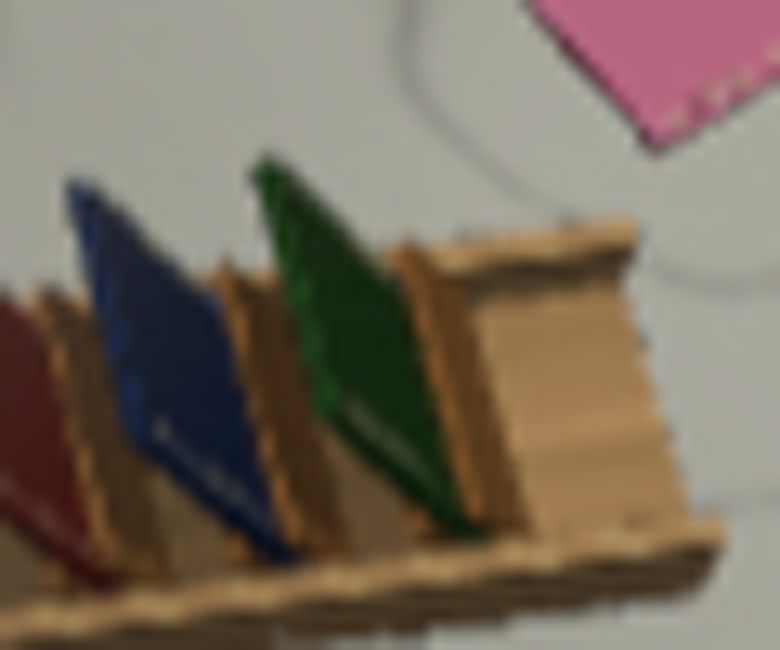

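```bash
cat > boards.py <<'E'
from h import *
rk=np.array([528.946,259.746,1.763])
A=lambda p:uncrop(235,165,13,p);B=lambda p:uncrop(225,165,7,p);S1=lambda p:uncrop(320,195,13,p);S2=lambda p:uncrop(365,190,13,p)
# order: [-y corner, +y corner]
D={'green':(94,A([(315,250),(358,522)]),S2([(325,410),(255,172)])),
'navy':(52,A([(490,212),(547,480)]),S2([(130,440),(68,185)])),
'red':(10,B([(432,98),(458,250)]),S1([(525,400),(470,155)])),
'brown':(-32,B([(530,80),(552,232)]),S1([(333,415),(288,185)])),
'tan':(-74,B([(632,60),(655,205)]),S1([(145,460),(92,205)]))}
def fitb(k):
    sx,a,b=D[k]
    def f(q):
        P=T(rk,[(q[0],q[1]-33,95),(q[0],q[1]+33,95)])
        return np.concatenate([(proj('top',P)-a).ravel(),(proj('scene',P)-b).ravel()])
    r=least_squares(f,[sx-40,0]); return sx,r.x,f(r.x).reshape(-1,2)
if __name__=="__main__":
    for k in D:
        s,q,r=fitb(k); print(k,q.round(1),'rel slot',(q[0]-s).round(1),r.round(1).tolist())
E
python3 boards.py
```

```text
green [46.5  0.6] rel slot -47.5 [[0.1, -0.3], [0.6, 0.4], [0.2, 0.8], [0.5, -0.8]]
navy [3.9 0.4] rel slot -48.1 [[0.7, -0.1], [0.2, 0.9], [0.4, 0.6], [0.4, 0.2]]
red [-37.4   1.2] rel slot -47.4 [[0.4, -0.1], [0.6, -0.3], [0.5, 0.3], [0.4, -0.9]]
brown [-78.9   1.6] rel slot -46.9 [[0.1, -0.0], [1.0, -0.2], [0.7, 1.1], [0.3, -1.4]]
tan [-122.5   -0.2] rel slot -48.5 [[-0.2, -0.5], [0.6, 0.3], [-0.1, 0.2], [0.5, -0.4]]
```

```bash
cat >> boards.py <<'E'
bk=np.array([536.8,-288.5,1.496])
def axes(yaw): return np.array([np.cos(yaw),np.sin(yaw),0]),np.array([-np.sin(yaw),np.cos(yaw),0])
def Rt(yaw,phi,sy):
    """tool z tilted phi from down towards +x of frame(yaw); tool y = sy*frame y"""
    ex,ey=axes(yaw); z=np.sin(phi)*ex-np.array([0,0,np.cos(phi)]); y=sy*ey; return np.c_[np.cross(y,z),y,z]
DEP=32.
def grasp(k,phi,sy):
    sx=D[k][0]; g=T(rk,[(sx-45.1+DEP*.5,.7,96.5-DEP*.866)])[0]; R=Rt(rk[2],phi,sy)
    return g-G*R[:,2],R           # TCP
ex,_=axes(rk[2]); UP=-.5*ex+np.array([0,0,.866])
def place(n,phi,sy,flip,ctr=(0,0)):
    yaw=bk[2]+(np.pi if flip else 0); R=Rt(yaw,phi,sy)
    c=T(bk,[(ctr[0],ctr[1],40+6*n+3)])[0]; bx,_=axes(yaw)
    return c-(50-DEP)*bx-G*R[:,2],R
E
python3 - <<'E'
from boards import *
for pg in(0,-15,-30,-45,-60):
  for sy in(1,-1):
    for flip in(0,1):
      f=np.radians(pg); r=[]
      for k in('green','tan'):
        p,R=grasp(k,f,sy)
        for q in(p,p+60*UP,p+60*UP+[0,0,140]): r.append(bot.inverse_kinematics(q,R))
      for n in(0,4):
        p,R=place(n,f+np.pi/3,sy,flip)
        for q in(p,p+[0,0,150]): r.append(bot.inverse_kinematics(q,R))
      print(pg,sy,flip,''.join('x' if a is None else '.' for a in r), None if r[0] is None else np.round(r[0],2), None if r[6] is None else np.round(r[6],2))
E
```

```text
0 1 0 .......... [-1.31  0.78  1.    1.85 -0.79  0.98 -2.9 ] [ 0.77  1.08  0.1   1.28 -0.75  1.67 -2.07]
0 1 1 .......... [-1.31  0.78  1.    1.85 -0.79  0.98 -2.9 ] [ 0.01  0.84 -0.16  1.92  1.27  1.26 -1.19]
0 -1 0 .......... [-0.17  0.64 -0.61  1.77  0.46  0.87 -0.79] [ 0.93  1.09 -0.18  1.26 -0.56  1.59  0.94]
0 -1 1 .......... [-0.17  0.64 -0.61  1.77  0.46  0.87 -0.79] [-0.98  1.52  1.31  1.98 -0.59  0.65 -2.86]
-15 1 0 .......... [ 0.03  1.14 -1.34  1.65  1.21  1.58  1.81] [ 0.72  0.93  0.09  1.42 -0.64  1.43 -2.12]
-15 1 1 .......... [ 0.03  1.14 -1.34  1.65  1.21  1.58  1.81] [ 0.13  0.71 -0.18  1.95  1.15  1.03 -1.  ]
-15 -1 0 .......... [-0.34  0.71 -0.58  1.68  0.65  1.11 -1.01] [ 0.89  0.94 -0.18  1.4  -0.46  1.36  0.89]
-15 -1 1 .......... [-0.34  0.71 -0.58  1.68  0.65  1.11 -1.01] [-0.88  1.31  1.32  2.01 -0.75  0.66 -2.57]
-30 1 0 .......... [-0.19  1.08 -1.12  1.55  1.15  1.69  1.8 ] [ 0.63  0.79  0.09  1.56 -0.52  1.19 -2.21]
-30 1 1 .......... [-0.19  1.08 -1.12  1.55  1.15  1.69  1.8 ] [ 0.27  0.61 -0.2   1.94  0.93  0.83 -0.69]
-30 -1 0 .......... [-0.47  0.82 -
[... 341 characters left out ...]
.82  1.81] [ 0.45  0.58 -0.24  1.89  0.6   0.73 -0.29]
-45 -1 0 .......... [-0.53  0.98 -0.64  1.45  0.95  1.68 -1.25] [ 0.8   0.7  -0.3   1.66 -0.05  0.92  0.52]
-45 -1 1 .......... [-0.53  0.98 -0.64  1.45  0.95  1.68 -1.25] [-0.19  0.62  0.59  1.93 -0.14  0.61 -2.81]
-60 1 0 .......... [-0.71  1.07 -0.45  1.34  0.94  1.83  1.92] [ 0.4   0.6   0.09  1.8  -0.08  0.75 -2.69]
-60 1 1 .......... [-0.71  1.07 -0.45  1.34  0.94  1.83  1.92] [ 0.64  0.6  -0.3   1.81  0.24  0.76  0.13]
-60 -1 0 .......... [-0.76  1.05 -0.37  1.34  0.88  1.79 -1.2 ] [ 0.67  0.62 -0.28  1.78  0.23  0.78  0.2 ]
-60 -1 1 .......... [-0.76  1.05 -0.37  1.34  0.88  1.79 -1.2 ] [ 0.36  0.58  0.07  1.83 -0.06  0.73 -2.76]
```

```bash
cat >> boards.py <<'E'
PH=np.radians(-30); SY=-1
def pick(k):
    p,R=grasp(k,PH,SY)
    bot.movep(p+90*UP+[0,0,60],R); bot.movel(p+50*UP,feed=200); bot.movel(p,feed=100)
    hand.clamp(25); st('clamp '+k)
    bot.movel(p+55*UP,feed=100); bot.movel(p+55*UP+[0,0,150],feed=250); st('lift')
E
python3 - <<'E'
from boards import *
pick('green')
snap('scene','pics/s6.png',(300,90,160,130),5)
E
```

```text
clamp green t 15.8 pos [514.1 332.5  85. ] gap 0.2 F [-0.3 -0.5  0.1]
lift t 17.2 pos [518.8 305.  281. ] gap 0.3 F [ 0.1 -0.3 -1. ]
```

View pics/s6.png

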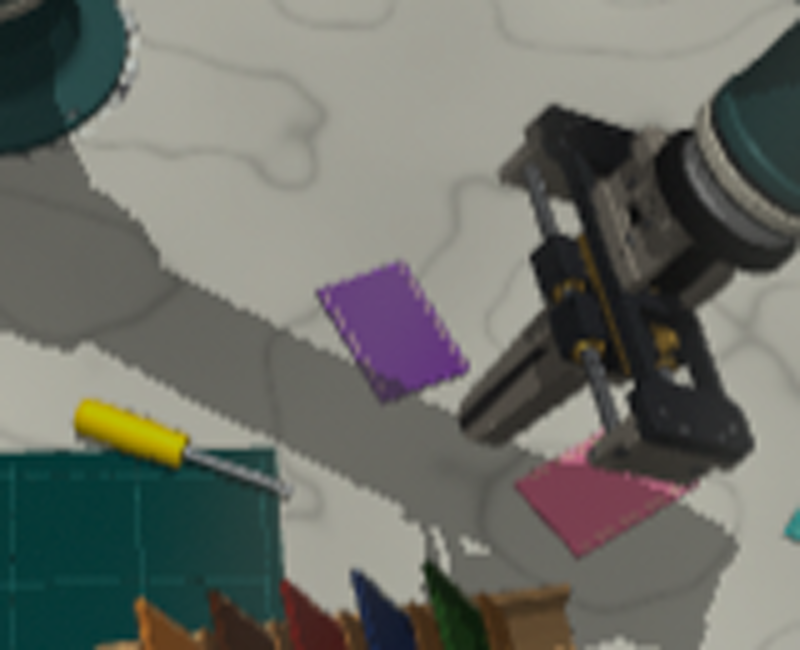

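```bash
sed -i 's/return g-G\*R/return g+G*R/; s/bx-G\*R/bx+G*R/' boards.py
python3 - <<'E'
from boards import *
hand.open_jaws()
for k in D:
    p,R=grasp(k,PH,SY); print(k,[bot.inverse_kinematics(q,R) is not None for q in(p,p+55*UP,p+55*UP+[0,0,150])])
p,R=place(0,PH+np.pi/3,SY,0); print(bot.inverse_kinematics(p,R))
pick('green')
snap('scene','pics/s7.png',(300,90,160,130),5)
E
```

```text
green [True, True, True]
navy [True, True, True]
red [True, True, True]
brown [True, True, True]
tan [True, True, True]
[ 1.0332433   0.9050344  -0.54861928  1.55771953 -0.02526978  1.04241516
  0.55163177]
clamp green t 20.9 pos [518. 314.  53.] gap 65.4 F [1.3 0.2 1.4]
lift t 22.4 pos [522.4 286.6 248.8] gap 65.7 F [-0.1  0.5 -0.5]
```

View pics/s7.png

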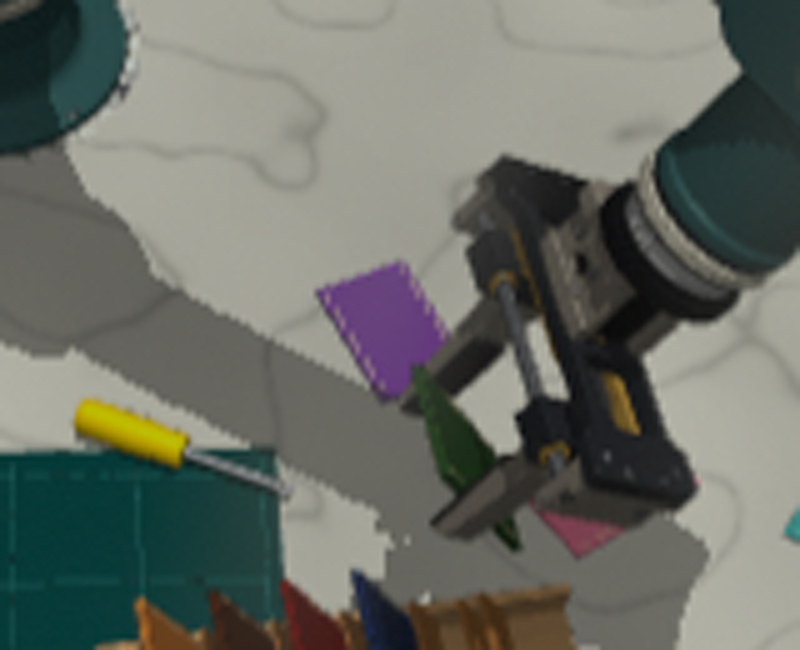

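```bash
cat >> boards.py <<'E'
def put(n,ctr=(0,0),release=True):
    p,R=place(n,PH+np.pi/3,SY,0,ctr)
    bot.movep(p+[0,0,230-6*n],R); bot.movel(p+[0,0,25],feed=250); st('above')
    h=bot.movel(p+[0,0,-3],feed=20,max_force=3); st(f'contact {h} dz {readout.read_eef_pos()[2]-p[2]:.1f}')
def rel():
    hand.open_jaws(); bot.wait(.2); p=np.array(readout.read_eef_pos()); R=np.array(readout.read_eef_rot())
    bot.movel(p+[0,0,60],feed=200); bot.movel(p+[0,0,220],feed=350); st('rel')
E
python3 - <<'E'
from boards import *
put(0)
snap('scene','pics/s8.png',(130,140,150,120),5);snap('top','pics/t8.png',(400,150,110,90),7)
E
```

```text
above t 25.6 pos [ 537.3 -297.4   53.3] gap 65.5 F [-0.4 -0.4 -0.2]
contact True dz -1.4 t 26.8 pos [ 536.1 -297.    25.4] gap 65.5 F [-0.5 -0.7  5.1]
```

View pics/s8.png

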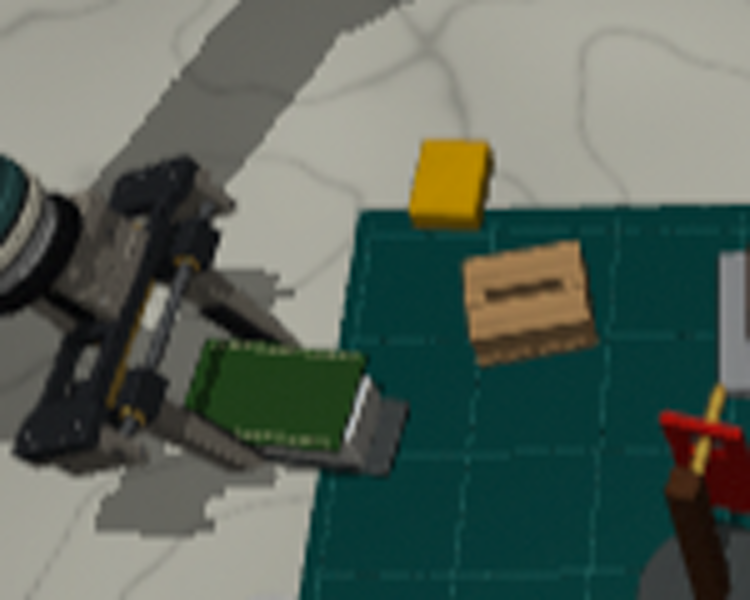

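View pics/t8.png

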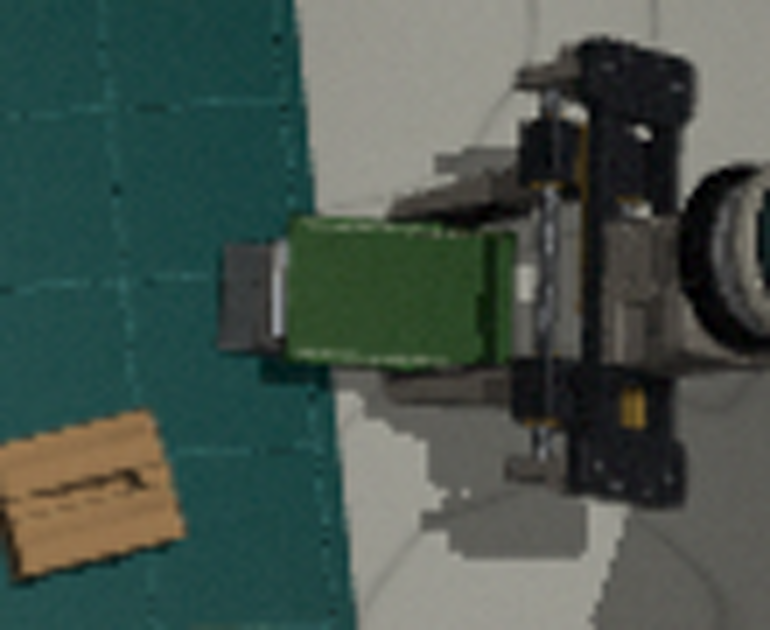

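```bash
cat >> boards.py <<'E'
def bfit(n,tpx=None,spx=None):
    P=[(50,-33,46+6*n),(-50,-33,46+6*n),(-50,33,46+6*n),(50,33,46+6*n)]
    P=np.array(P); obs=[]
    for c,px in(('top',tpx),('scene',spx)):
        if px is not None:
            i=[j for j in range(4) if px[j] is not None]; obs.append((c,P[i],np.array([px[j] for j in i])))
    q,r=fit(obs,bk); d=q[:2]-bk[:2]; a,b=axes(bk[2]); print('block frame',d@a[:2],d@b[:2],'yaw',q[2]-bk[2],r.round(1).tolist())
E
python3 - <<'E'
from boards import *
t=lambda p:uncrop(400,150,7,p); s=lambda p:uncrop(130,140,5,p)
tp=t([(295,215),(517,235),(510,360),(286,362)])
sp=list(s([(340,447),(0,0),(205,342),(370,355)])); sp[1]=None
bfit(0,tp);bfit(0,None,sp);bfit(0,tp,sp)
E
```

```text
block frame -3.341985833205102 0.5681810950054312 yaw 0.004678131504886496 [[-0.5, -0.2], [0.1, -0.8], [0.5, 2.5], [-0.0, -0.1]]
block frame -4.314935106078243 -2.8146730405136644 yaw 0.03113057615996606 [[0.3, 0.7], [0.2, -0.2], [-0.5, -0.4]]
block frame -3.939945683002841 -1.428820617790437 yaw 0.024406756412476582 [[-0.5, -0.6], [0.1, -1.7], [0.9, 1.6], [0.4, -0.4], [0.5, 0.4], [0.5, -0.7], [-0.2, -0.7]]
```

Run:
```python
from boards import *
p=np.array(readout.read_eef_pos()); 
bot.movel(p+[0,0,6],feed=40); p,R=place(0,PH+np.pi/3,SY,0,(5,0)); bot.movel(p+[0,0,6],feed=30)
h=bot.movel(p+[0,0,-3],feed=15,max_force=3); st(f'{h} dz {readout.read_eef_pos()[2]-p[2]:.1f}')
rel(); bot.movep([520,100,320],Rt(rk[2],0,SY)); st()
snap('scene','pics/s9.png',(150,190,90,60),8);snap('top','pics/t9.png',(420,165,70,55),11)
snap('scene','pics/s9b.png',(310,190,115,65),6.5)
```

```text
True dz -1.3 t 28.0 pos [ 536.4 -292.2   25.5] gap 65.8 F [ 0.7 -1.1  4.8]
rel t 29.8 pos [ 535.4 -291.9  244.2] gap 91.9 F [-0.7 -0.1 -0.6]
 t 31.4 pos [520.5  98.2 319.3] gap 91.9 F [-0.8 -0.8 -1.3]
```

View pics/s9.png

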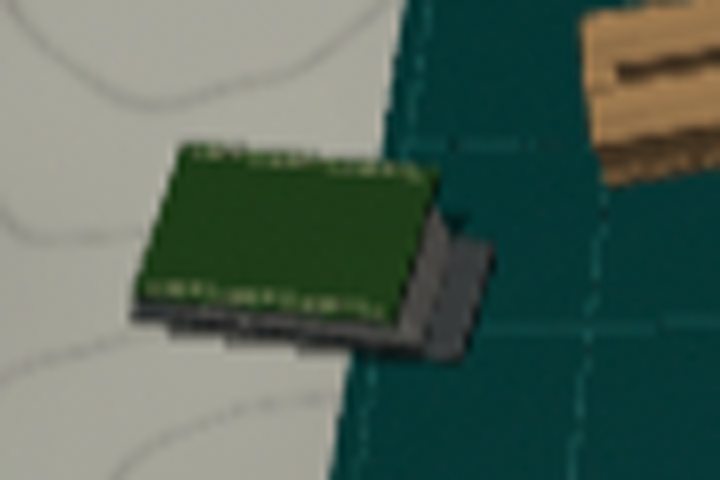

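View pics/t9.png

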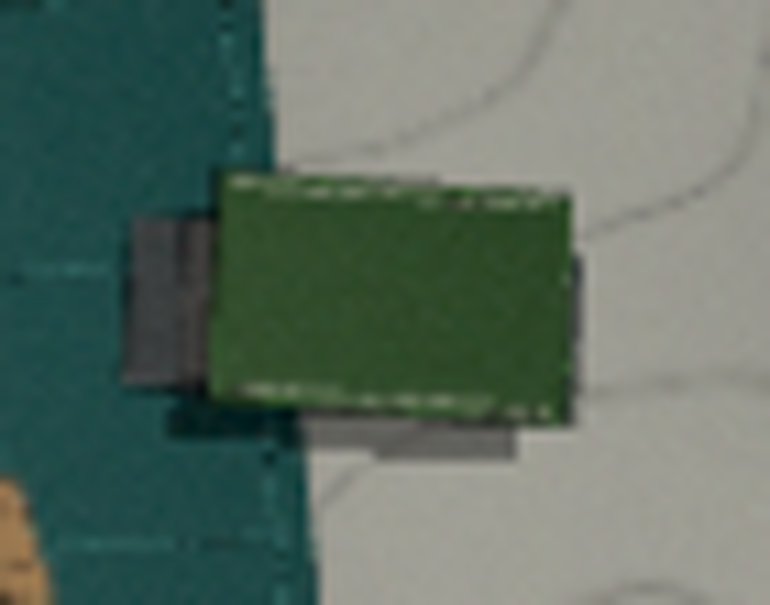

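View pics/s9b.png

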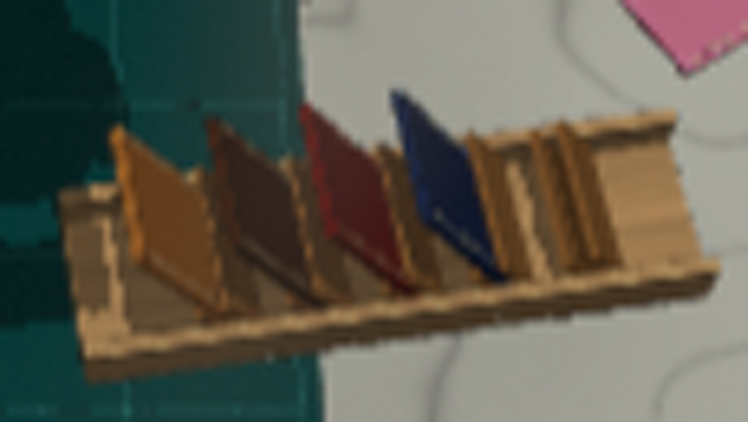

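Run:
```python
from boards import *
t=lambda p:uncrop(420,165,11,p); s=lambda p:uncrop(150,190,8,p)
tp=t([(221,172),(572,192),(573,426),(211,402)])
sp=s([(395,322),(133,300),(182,143),(440,178)])
bfit(0,tp);bfit(0,None,sp);bfit(0,tp,sp)
```

```text
block frame 1.6258332200827055 0.5046782230246398 yaw 0.01564255821264382 [[-0.2, -0.1], [0.2, 0.0], [-0.2, -0.1], [0.2, 0.1]]
block frame 0.059928490278919534 -3.316878615332069 yaw 0.003950116086191002 [[-0.0, 0.5], [-0.2, -0.1], [0.2, 0.3], [0.1, -0.9]]
block frame 0.5668192007900547 -1.2612812053455031 yaw 0.012082987546843338 [[0.2, -0.7], [0.6, -0.4], [0.1, -0.6], [0.5, -0.5], [0.4, -0.2], [0.2, -0.6], [0.4, -0.2], [0.4, -1.6]]
```

Run:
```python
from boards import *
pick('navy'); put(1,(4.5,.7)); rel()
pick('red')
snap('scene','pics/s10.png',(150,190,90,60),8);snap('top','pics/t10.png',(420,165,70,55),11)
```

```text
clamp navy t 34.1 pos [526.  272.7  53. ] gap 65.5 F [ 0.9 -1.   1.9]
lift t 35.5 pos [530.3 245.4 248.8] gap 65.3 F [-0.4  0.1 -0.8]
above t 38.5 pos [ 537.  -292.7   59.2] gap 65.4 F [0.6 0.2 0.2]
contact True dz 13.9 t 39.2 pos [ 536.1 -292.6   46.7] gap 65.5 F [ 0.3 -0.2  0.9]
rel t 41.0 pos [ 535.1 -292.4  266. ] gap 91.9 F [ 0.  -0.3 -0.5]
clamp red t 44.6 pos [534.  231.5  53. ] gap 65.6 F [ 0.  -0.7  1.7]
lift t 46.1 pos [538.3 204.2 248.7] gap 65.9 F [ 0.7 -0.2 -1. ]
```

View pics/s10.png

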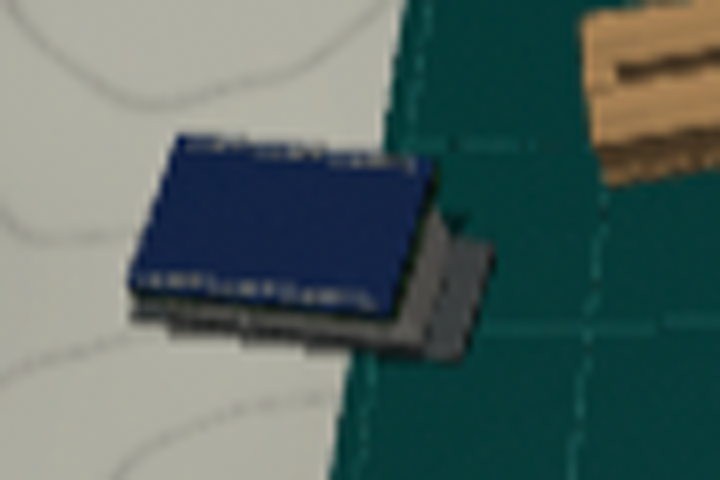

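View pics/t10.png

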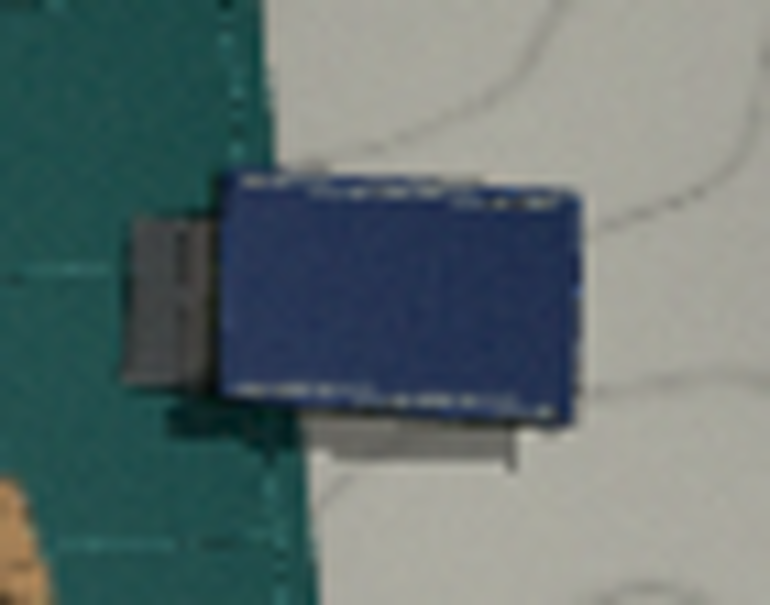

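```bash
cat >> boards.py <<'E'
def put(n,ctr=(0,0)):
    p,R=place(n,PH+np.pi/3,SY,0,ctr)
    bot.movep(p+[0,0,230-6*n],R); bot.movel(p+[0,0,15],feed=250); bot.wait(.3)
    bot.movel(p+[0,0,3],feed=40); bot.wait(.2)
    h=bot.movel(p+[0,0,-3],feed=12,max_force=4); dz=readout.read_eef_pos()[2]-p[2]; st(f'contact {h} dz {dz:.1f}')
    if dz>2: h=bot.movel(p+[0,0,-3],feed=12,max_force=4); st(f'again {h}')
E
python3 - <<'E'
from boards import *
put(2,(5,.7)); rel()
pick('brown')
snap('scene','pics/s11.png',(150,190,90,60),8);snap('top','pics/t11.png',(420,165,70,55),11)
E
```

```text
contact True dz 3.3 t 50.2 pos [ 536.3 -292.4   42.1] gap 66.0 F [-0.9 -0.3  4.1]
again True t 50.4 pos [ 536.3 -292.4   42.1] gap 65.9 F [-0.8 -0.3  4.3]
rel t 52.2 pos [ 535.8 -291.9  261.6] gap 91.5 F [-0.6 -0.8 -0.7]
clamp brown t 55.7 pos [542.1 190.3  53. ] gap 65.5 F [ 0.3 -0.8  1.3]
lift t 57.2 pos [546.4 162.9 248.7] gap 65.8 F [-0.4  0.5 -0.7]
```

View pics/s11.png

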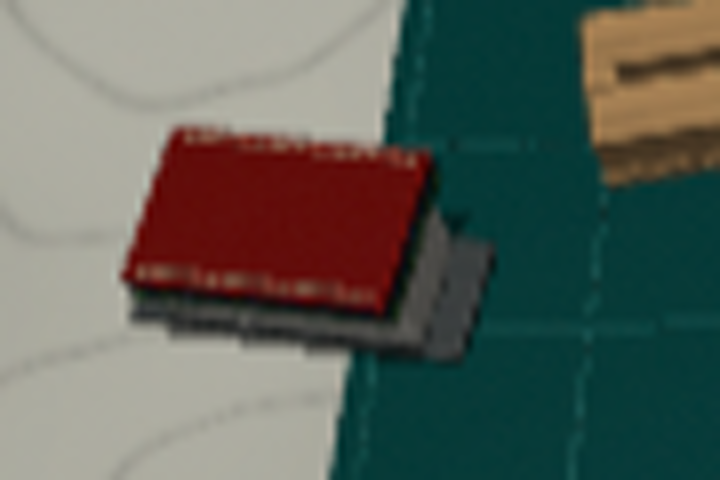

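View pics/t11.png

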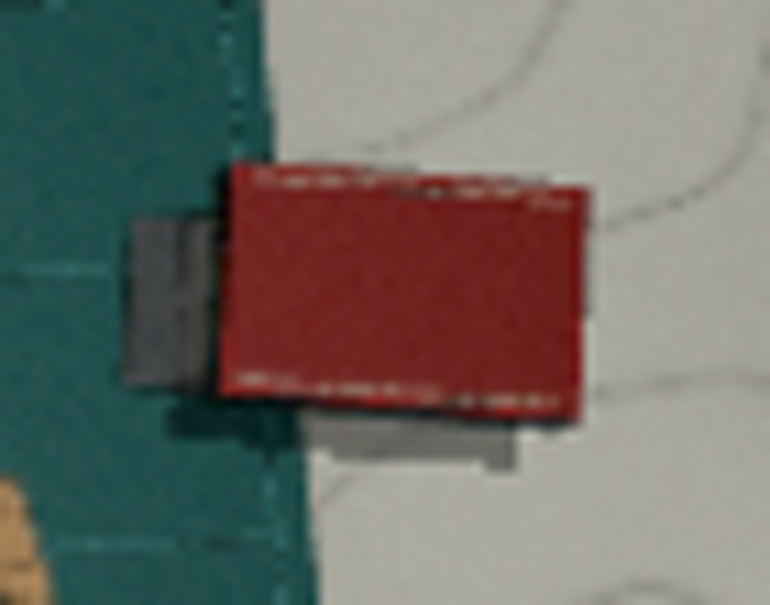

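Run:
```python
from boards import *
t=lambda p:uncrop(420,165,11,p); s=lambda p:uncrop(150,190,8,p)
for n,tp,sp in((1,[(224,168),(582,190),(575,426),(217,395)],[(395,318),(127,288),(182,133),(440,160)]),(2,[(231,162),(592,188),(580,424),(220,395)],[(385,313),(122,281),(176,126),(436,152)])):
    for m in (n,):
        bfit(m,t(tp));bfit(m,None,s(sp));bfit(m,t(tp),s(sp))
    # free height fit
    for cams in (('top','scene'),):
        def f(q):
            P=T(q[:3],[(50,-33,q[3]),(-50,-33,q[3]),(-50,33,q[3]),(50,33,q[3])])
            return np.concatenate([(proj('top',P)-t(tp)).ravel(),(proj('scene',P)-s(sp)).ravel()])
        print('h',least_squares(f,list(bk)+[50],x_scale=[1,1,.01,1]).x)
```

```text
block frame 1.923668078806746 0.5435556059090533 yaw 0.0036699423286614685 [[0.1, -0.3], [-0.0, 0.1], [0.0, -0.1], [-0.1, 0.3]]
block frame 0.8325972583953534 -1.9951752198235853 yaw -0.0007278048064540688 [[-0.3, -0.2], [0.2, 0.0], [0.0, 0.1], [-0.0, 0.1]]
block frame 1.2462657683118916 -0.7613107984964909 yaw 0.0015060597016471888 [[0.3, -0.7], [0.2, -0.3], [0.2, -0.5], [0.1, -0.1], [0.0, -0.6], [0.5, -0.3], [0.3, -0.2], [0.2, -0.3]]
h [ 537.11272267 -288.33777903    1.49760774   48.74073328]
block frame 1.9521414362490872 0.7795243933603749 yaw -0.003639668630937676 [[0.0, -0.1], [-0.2, 0.1], [0.1, -0.0], [0.1, -0.0]]
block frame 0.3258102311761749 -2.4898950355925544 yaw -0.00794489883752969 [[0.1, -0.3], [-0.1, -0.0], [0.1, 0.0], [-0.2, 0.3]]
block frame 0.9455234627608671 -0.865596453323186 yaw -0.005524414114726817 [[0.4, -0.6], [0.2, -0.3], [0.5, -0.5], [0.4, -0.5], [0.5, -0.8], [0.3, -0.5], [0.4, -0.4], [0.2, -0.2]]
h [ 537.08948613 -288.91549229    1.4904159    53.84784321]
```

Run:
```python
from boards import *
put(3,(4,1)); snap('scene','pics/s12.png',(130,170,110,80),7); rel()
pick('tan'); put(4,(4,1)); rel()
bot.movep([480,-130,330],Rd(.1)); bot.wait(.2)
snap('scene','pics/s13.png',(150,190,90,60),8);snap('top','pics/t13.png',(420,165,70,55),11);snap('top','pics/t13f.png')
snap('scene','pics/s13f.png')
```

```text
contact True dz 4.8 t 61.1 pos [ 537.6 -294.1   49.6] gap 66.0 F [-1.2 -0.7  3.8]
again True t 61.4 pos [ 537.6 -294.1   49.6] gap 65.5 F [-1.1 -1.6  4. ]
rel t 63.2 pos [ 537.5 -293.1  269.2] gap 91.8 F [-0.  -0.1 -1.2]
clamp tan t 66.6 pos [550.1 149.   53. ] gap 65.5 F [ 0.9 -0.7  2. ]
lift t 68.0 pos [554.3 121.7 248.8] gap 65.7 F [-0.3 -1.1 -1.7]
contact True dz 13.0 t 71.7 pos [ 540.5 -291.6   63.8] gap 65.7 F [-0.7 -1.6  9.2]
again True t 72.1 pos [ 540.6 -291.6   64. ] gap 65.3 F [-0.8 -0.9  5.5]
rel t 73.9 pos [ 540.8 -290.   283.3] gap 92.2 F [-0.1 -0.2 -0.3]
```

View pics/s12.png

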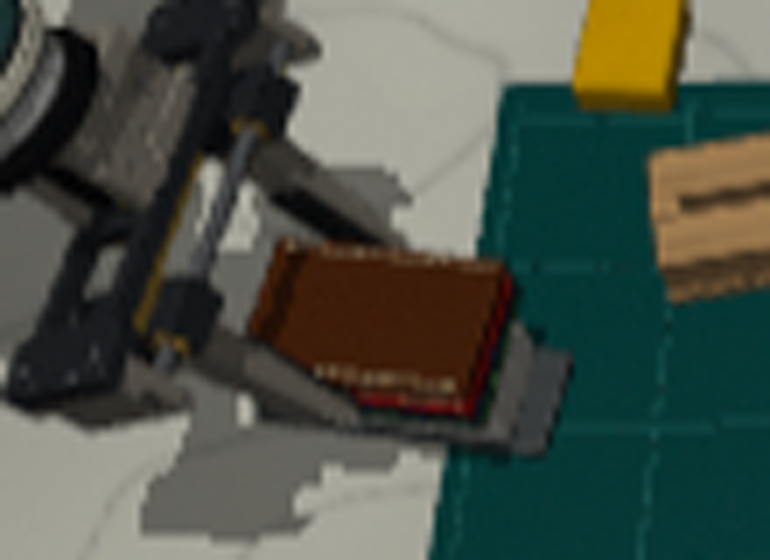

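View pics/s13.png

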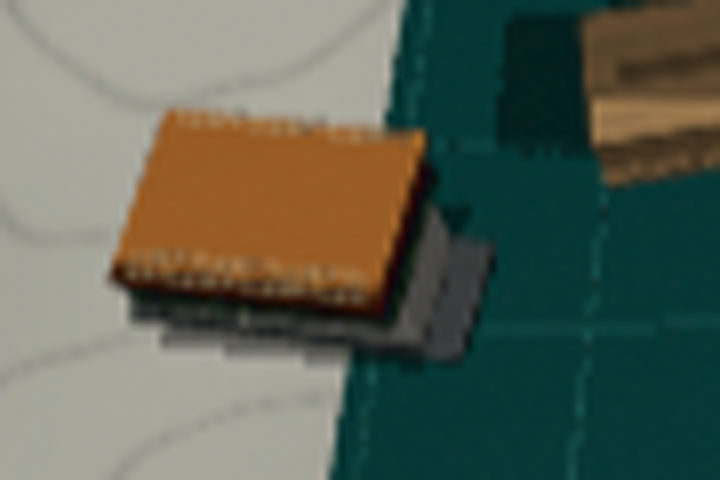

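View pics/t13.png

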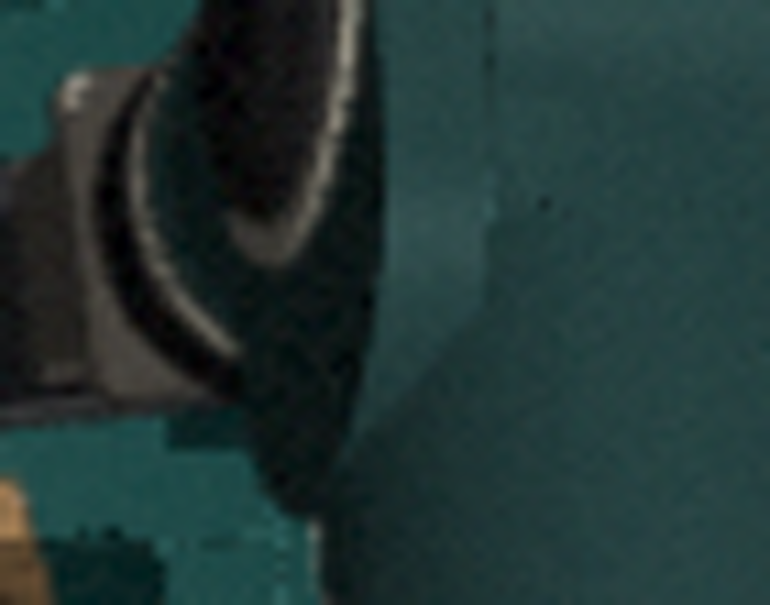

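View pics/s13f.png

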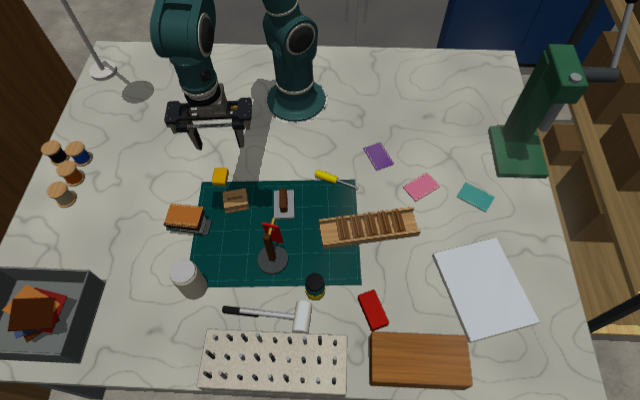

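View pics/t13f.png

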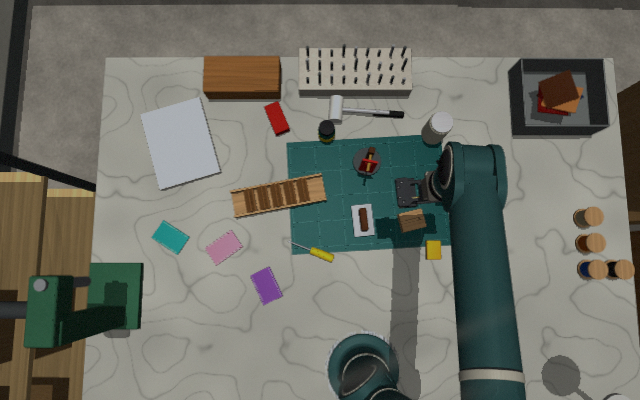

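Run:
```python
from boards import *
bot.movep([450,250,300],Rd(0)); bot.wait(.2); st()
snap('scene','pics/s14.png',(150,190,90,60),8);snap('top','pics/t14.png',(420,165,70,55),11)
snap('scene','pics/s14w.png',(255,175,60,60),10);snap('top','pics/t14w.png',(335,140,60,110),7)
```

```text
t 77.4 pos [450.6 249.1 300. ] gap 91.6 F [-0.5  0.5  0.4]
```

View pics/s14.png

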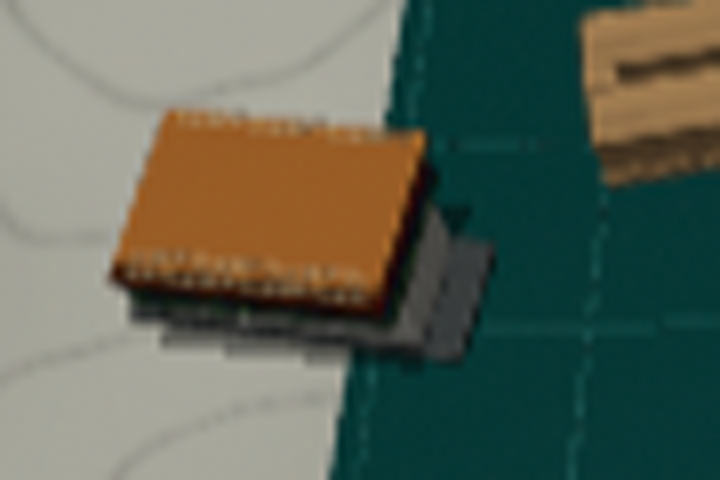

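View pics/t14.png

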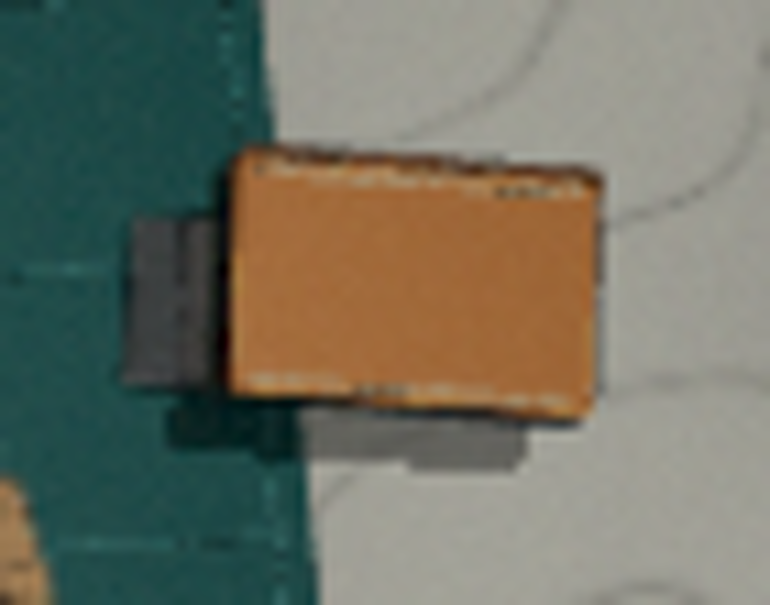

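View pics/s14w.png

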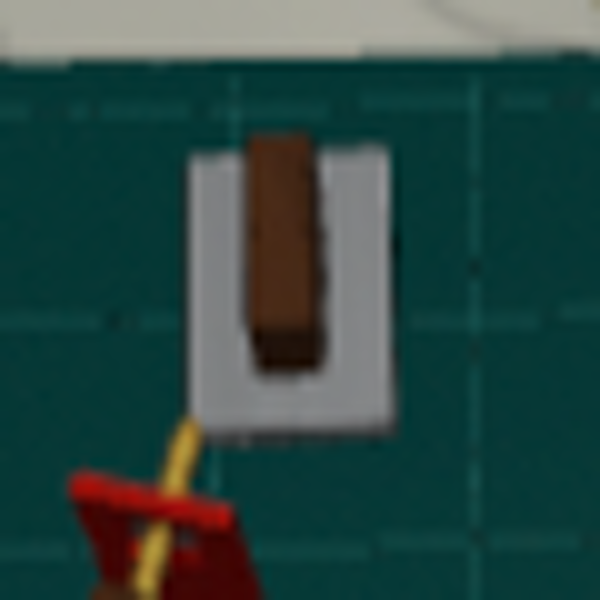

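View pics/t14w.png

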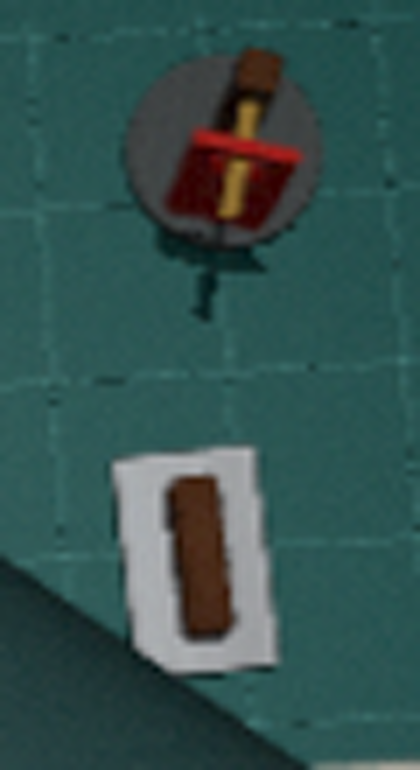

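Run:
```python
from boards import *
t=lambda p:uncrop(420,165,11,p); s=lambda p:uncrop(150,190,8,p)
tp=t([(240,147),(604,173),(588,422),(232,394)]); sp=s([(380,308),(112,275),(168,108),(428,132)])
bfit(4,tp);bfit(4,None,sp);bfit(4,tp,sp)
def f(q):
    P=T(q[:3],[(50,-33,q[3]),(-50,-33,q[3]),(-50,33,q[3]),(50,33,q[3])])
    return np.concatenate([(proj('top',P)-tp).ravel(),(proj('scene',P)-sp).ravel()])
print('h',least_squares(f,list(bk)+[50],x_scale=[1,1,.01,1]).x)
wt=lambda p:uncrop(335,140,7,p); ws=lambda p:uncrop(255,175,10,p)
W=np.array([(50,32,12),(50,-32,12),(-50,-32,12),(-50,32,12)]);H=np.array([(35,11,48),(35,-11,48),(-35,-11,48),(-35,11,48)])
print(fit([('top',W[:3],wt([(112,460),(255,447),(277,663)])),('top',H,wt([(168,487),(215,476),(233,630),(183,638)])),
 ('scene',W,ws([(393,426),(190,432),(189,155),(388,148)])),('scene',H,ws([(318,325),(254,330),(248,137),(312,134)]))],[450,0,.1]))
```

```text
block frame 2.66134561571349 0.43504531484048214 yaw -0.0027625723544024705 [[-0.0, 0.4], [-0.2, 0.7], [0.5, -0.5], [-0.2, -0.6]]
block frame 1.3178162589003175 -3.9261184224067636 yaw -0.0012499649399611013 [[-0.0, -1.2], [0.1, -0.6], [-0.1, 0.8], [0.0, 1.2]]
block frame 1.6042210903695593 -1.3715582518821148 yaw 0.0012785182866079658 [[0.3, -0.1], [0.1, 0.0], [0.9, -1.1], [0.2, -1.1], [0.4, -2.0], [0.5, -1.4], [0.2, 0.1], [0.3, 0.4]]
h [ 537.8121082  -288.5436757     1.49450985   64.725914  ]
(array([ 4.53136170e+02, -3.85242093e+00,  1.02508706e-01]), array([[ 0.29718355, -0.6782308 ],
       [ 0.11991856, -0.84214269],
       [ 0.65679551,  0.01021266],
       [ 0.3997387 , -1.84060539],
       [ 0.83799207, -0.98384644],
       [ 0.87247153, -0.20497822],
       [ 0.81408698, -0.62269773],
       [ 0.98922527, -0.83811042],
       [ 0.44284188, -0.30973794],
       [ 0.60169216, -0.1120524 ],
       [ 0.77278617, -0.47515569],
       [ 0.63713815, -0.46606361],
       [-0.25531765, -0.57446499],
       [ 0.23451346, -0.79116652],
       [ 0.93164324, -0.86642741]]))
```

Run:
```python
from boards import *
x,y,th=453.1,-3.9,.1025
R=Rd(th)
for a in(1.496,1.496-np.pi): print(bot.inverse_kinematics([537,-288,110],Rd(a)))
bot.movep([x,y,180],R); snap('scene','pics/s15.png',(235,175,80,60),8)
bot.movel([x,y,60],feed=200); bot.wait(.2); bot.movel([x,y,35-G],feed=60); st()
hand.clamp(45); st()
bot.movel([x,y,60],feed=60); bot.movel([x,y,240],feed=200); bot.wait(.3); st()
snap('scene','pics/s16.png',(220,120,120,100),6)
```

```text
[ 1.2481361   0.98673853 -1.29131513  1.73486005  1.00749536  1.24812603
 -0.3828896 ]
[ 0.61335255  0.53730774 -0.23323919  1.77551222  0.15853802  0.84703
 -2.90984064]
 t 80.6 pos [453.3  -3.7  16.4] gap 91.8 F [-0.   0.6 -0. ]
 t 81.6 pos [453.1  -3.6  16.3] gap 21.8 F [-1.3  2.  -0.9]
 t 83.8 pos [452.8  -3.7 239.5] gap 21.6 F [ 0.2 -0.8 -6.5]
```

View pics/s16.png

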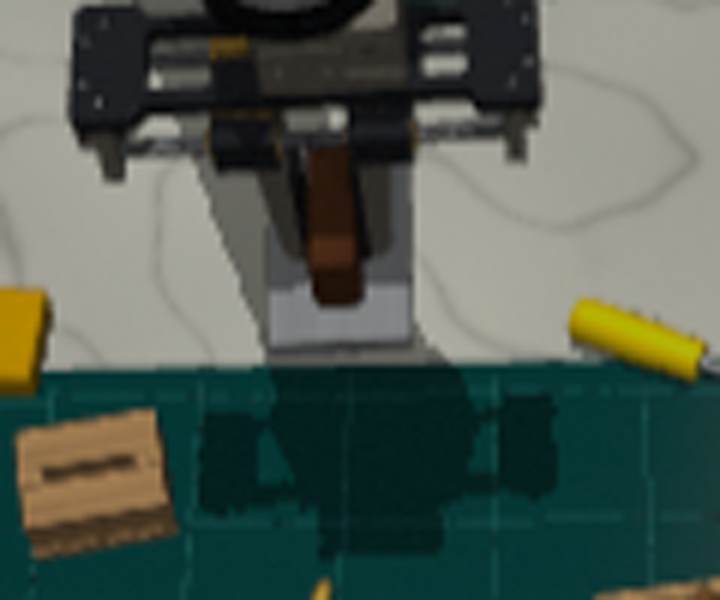

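Run:
```python
from boards import *
R=Rd(1.496); c=T(bk,[(.7,-.5,0)])[0]
bot.movep(c+[0,0,240],R); bot.movel(c+[0,0,105],feed=120); bot.wait(.4); st()
snap('scene','pics/s17.png',(140,160,110,90),7);snap('top','pics/t17.png',(410,150,90,80),8)
```

```text
t 87.0 pos [ 537.4 -287.9  105.2] gap 21.8 F [-0.7  0.3 -4.3]
```

View pics/s17.png

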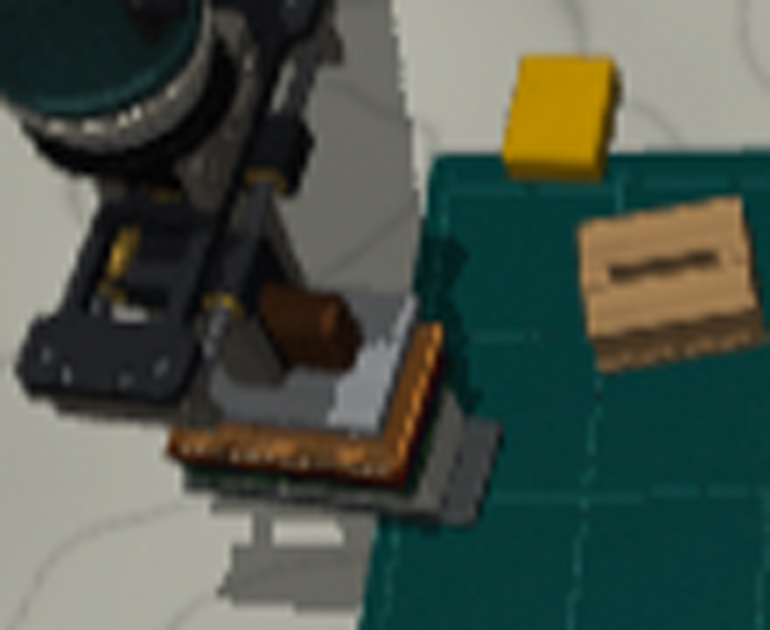

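Run:
```python
from boards import *
c=T(bk,[(.7,-.5,0)])[0]
bot.movel(c+[0,0,92],feed=40); bot.wait(.4); st()
h=bot.movel(c+[0,0,82],feed=10,max_force=3); st(h)
snap('scene','pics/s18.png',(140,160,110,90),7)
```

```text
t 88.0 pos [ 537.4 -287.9   92.1] gap 21.6 F [-0.5  0.1 -5.3]
True t 88.6 pos [ 537.3 -287.8   86.4] gap 21.6 F [-0.9 -1.1  6.5]
```

View pics/s18.png

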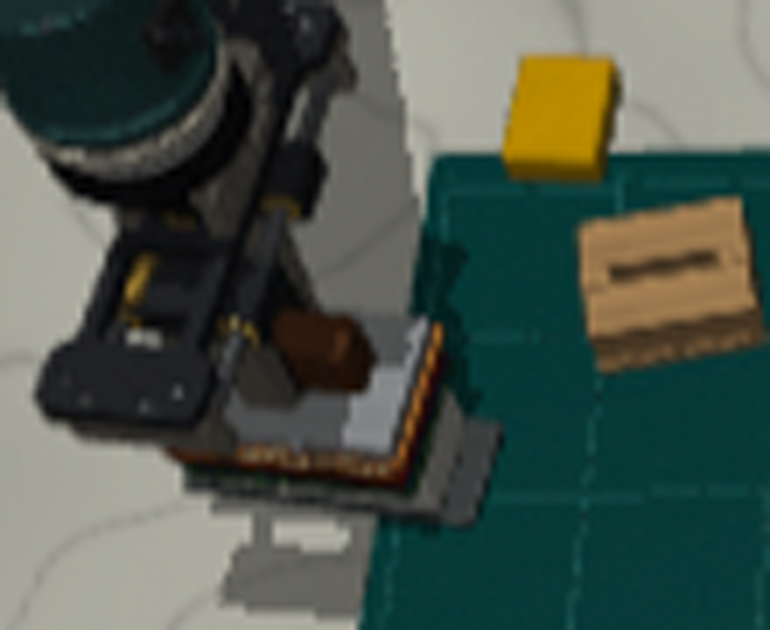

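Run:
```python
from boards import *
hand.open_jaws(); bot.wait(.3); st()
p=np.array(readout.read_eef_pos()); bot.movel(p+[0,0,60],feed=80); bot.movel(p+[0,0,200],feed=250)
bot.movep([450,250,300],Rd(0)); bot.wait(.3); st()
snap('scene','pics/s19.png',(150,185,90,65),8);snap('top','pics/t19.png',(420,165,70,55),11)
snap('scene','pics/s19f.png',(140,120,300,200),2.5);snap('top','pics/t19f.png',(220,80,260,190),3)
```

```text
t 90.1 pos [ 535.9 -287.8   84.5] gap 91.7 F [-0.6 -0.2 -0.6]
 t 93.9 pos [450.2 249.7 299.9] gap 92.0 F [-0.4  0.1  0.2]
```

View pics/s19.png

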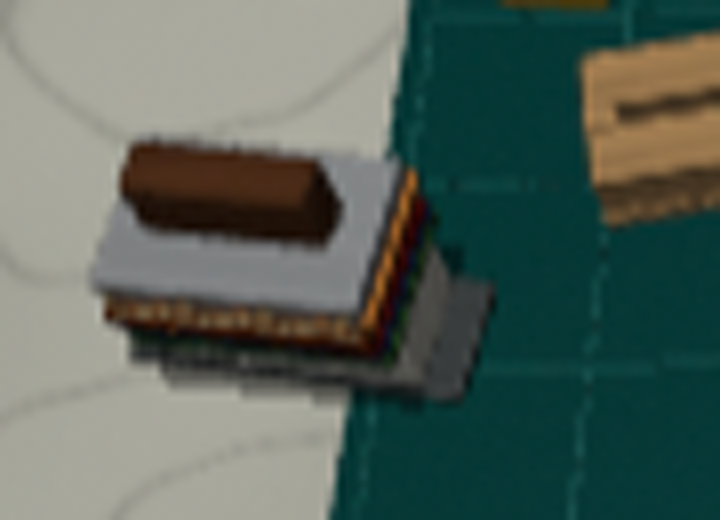

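View pics/t19.png

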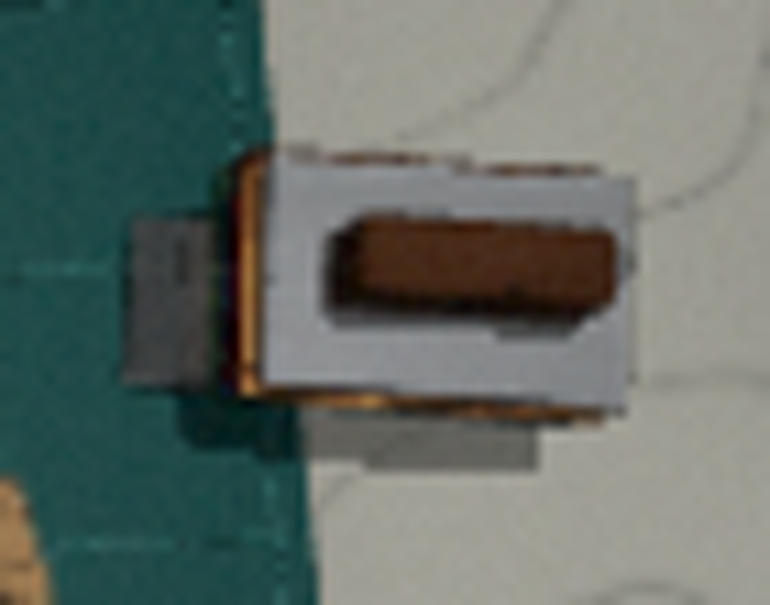

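View pics/s19f.png

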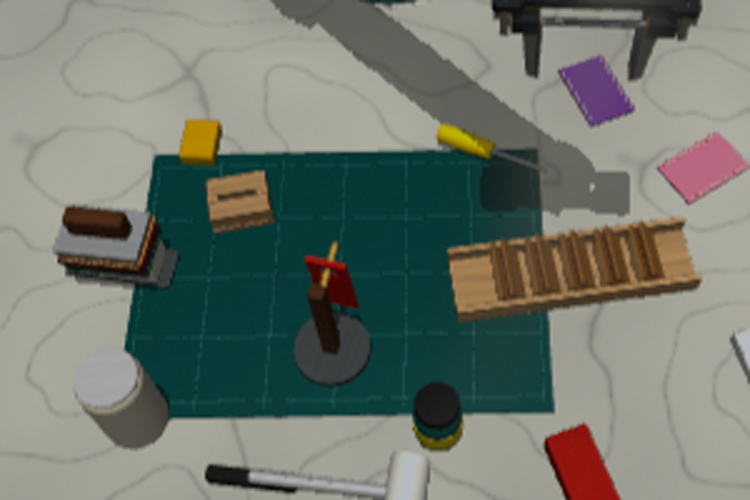

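View pics/t19f.png

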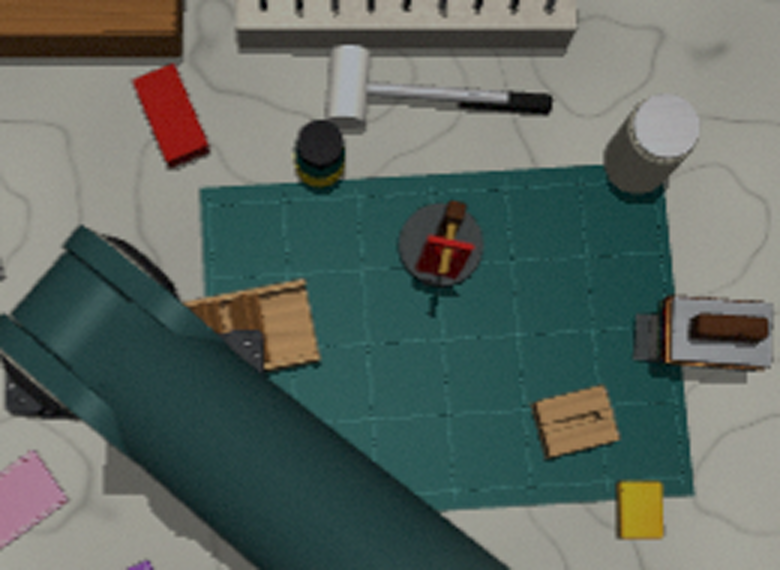

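Run:
```python
from boards import *
t=lambda p:uncrop(420,165,11,p); s=lambda p:uncrop(150,185,8,p)
P=np.array([(50,-32,82),(-50,-32,82),(-50,32,82),(50,32,82)])
tp=t([(275,160),(635,178),(622,410),(262,384)]); sp=s([(355,313),(93,288),(130,145),(405,160)])
a,b=axes(bk[2])
def rep(o):
    q,r=fit(o,bk); d=q[:2]-bk[:2]; print(d@a[:2],d@b[:2],q[2]-bk[2],r.round(1).tolist())
rep([('top',P,tp)]);rep([('scene',P[[0,1,3]],sp[[0,1,3]])]);rep([('top',P,tp),('scene',P[[0,1,3]],sp[[0,1,3]])])
```

```text
-2.6820409468265836 1.5805891828314196 0.005277942012430037 [[-0.5, -0.5], [-0.0, 0.2], [0.6, 0.1], [-0.0, 0.1]]
-4.448832905023605 -2.09330548020459 0.006613119138971335 [[0.5, 0.1], [-0.5, -0.2], [-0.0, 0.1]]
-3.5701815251750815 0.021848702071942904 -0.0029010125923834007 [[-0.1, -1.1], [0.3, -0.2], [0.8, -0.2], [0.2, -0.5], [0.8, -0.4], [-0.0, -0.9], [0.5, -0.4]]
```

Run:
```python
from h import *
q=[642.1,-19.5,-.207]
tp=uncrop(335,140,7,[(193,138),(298,160),(165,208),(262,228)])
sp=uncrop(235,185,8,[(218,312),(343,338),(300,448),(385,462)])  # scene s5: top-left,top-right,bot-left,bot-right
def pts(v):
    x,y,z,t=v; o=[]
    for yy in(22,-22):
        for l in(22,-88): o.append((x-9+l*np.sin(t),y+yy,z+l*np.cos(t)))
    return T(q,o)   # +y top, +y bot, -y top,-y bot
def f(v):
    P=pts(v); a=proj('top',P[[0,2,1,3]]); b=proj('scene',P[[2,0,3,1]])
    return np.concatenate([(a-tp).ravel(),(b-sp).ravel()])
r=least_squares(f,[-30,0,140,0],x_scale=[1,1,1,.01]); print(r.x, f(r.x).round(1))
```

```text
[-2.71712434e+01  3.52314794e-02  1.32704407e+02  6.57398505e-02] [-0.  -0.1  0.1 -0.1  0.4  0.1  0.5  0.1  1.5  0.2  1.5  0.6 -3.2 -1.2
  0.7  0.4]
```

Run:
```python
from h import *
bot.sign_off(); st()
```

```text
the job is handed in; nothing more can be done
the job is handed in; nothing more can be done
```

The job is handed in at about 94 s. The tag hangs on the brass peg, all five boards are in one pile on the press block, and the weight sits on top, with everything released. Sign-off gave no verdict; these are my own camera checks:

| Item | Measured position | Limit |
|---|---|---|
| Tag hole (relative to the peg root) | x −27 mm, y 0 mm, z −7 mm; tilt about 0.07 rad | x −54 to 0, y ±12, z −22 to 18 mm; tilt 0.35 rad |
| Boards, green, navy, red and tan | within about 2 mm of the block centre, square to about 0.01 rad | 8 mm; 0.14 rad |
| Weight | about −3.6 mm along and 0 mm across the block, square to about 0.01 rad | 12 mm; 0.17 rad |

The weight touched down at the height a flat five-board pile should have. The jar and cup are still standing.

**Problems on the way:**
- **First grasp:** I had a sign wrong, so the first grasp of the green board closed on air. Nothing was disturbed.
- **Dropped boards:** The force stop tripped early four times, so those boards were let go above the pile: navy at 14 mm, red at 3 mm, brown at 5 mm and tan at 13 mm. Navy may have been sensor noise. For tan the tool was pushed about 4 mm sideways, perhaps by the fingertips touching boards below.
- **Brown board:** I did not measure it on its own; I only saw its edges lined up in the pile.
- **Camera disagreement:** The two cameras differ by 2–4 mm across the block, and the positions above average them. The scene camera alone puts the tan board about 4 mm off, still inside the limit.

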